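Load the sprung tray lift with test pucks in reverse order

TASK

Move the four concrete test pucks one at a time from the wooden rack to the sprung metal lift tray, in reverse order: start with the puck nearest the wooden rack's grip tab and put it in the tray slot farthest from the tray's grip tab, then go on slot by slot until the last puck stands in the slot beside the tray's tab. Set each one down upright in the middle of its slot, without letting any puck fall over or driving the tray down onto its stop (it sinks a little with every puck), and leave the white cup where it stands.

Things in the scene. Friction and masses are not known exactly. Their poses are not given: they have to be found in the camera images.
- sample_a: cast concrete test puck, upright cylinder about 50 mm in diameter and 36 mm high, about 0.13 kg; origin at the centre of its underside, z up. Starts standing in one of the four rack slots; which one is drawn afresh, so its place in the row has to be seen. The pucks' names and looks do not matter, only their places in the row
- sample_b: cast concrete test puck, upright cylinder about 48 mm in diameter and 30 mm high, about 0.13 kg; origin at the centre of its underside, z up. Starts standing in one of the four rack slots; which one is drawn afresh, so its place in the row has to be seen. The pucks' names and looks do not matter, only their places in the row
- sample_c: cast concrete test puck, upright cylinder about 49 mm in diameter and 32 mm high, about 0.13 kg; origin at the centre of its underside, z up. Starts standing in one of the four rack slots; which one is drawn afresh, so its place in the row has to be seen. The pucks' names and looks do not matter, only their places in the row
- sample_d: cast concrete test puck, upright cylinder about 43 mm in diameter and 34 mm high, about 0.13 kg; origin at the centre of its underside, z up. Starts standing in one of the four rack slots; which one is drawn afresh, so its place in the row has to be seen. The pucks' names and looks do not matter, only their places in the row
- rack: low plywood rack, 74 (x) x 276 (y) mm, fixed, at any yaw, left or right. A flat round grip tab with a black spot sticks out 24 mm at its +y end only. Origin: centre of underside; slot floor 10 mm above. Slot centres at its y = +102 (beside the tab), +34, -34, -102 mm, between ribs 4 mm thick, 6 mm high, 64 mm apart. The long sides are open: fingers can grip along x down to the floor
- tray_slot_1 (a point): centre of the floor of tray slot 1 (farthest from the tray's grip tab); rides and turns with the sprung metal tray (z up, y along the row toward the tab). The tray is 74 x 276 x 8 mm, with ribs, 68 mm slot spacing, open long sides and a tab with a black spot at one end, like the rack, at any yaw, left or right. Empty, its floor is 88 mm above the bench; each puck sinks it, level, 4 to 8 mm (220 N/m); at the lower stop the floor is at 43 mm
- tray_slot_2 (a point): centre of the floor of tray slot 2, next to slot 1; rides and turns with the sprung metal tray (z up, y along the row toward the tab).
- tray_slot_3 (a point): centre of the floor of tray slot 3, next to slot 2; rides and turns with the sprung metal tray (z up, y along the row toward the tab).
- tray_slot_4 (a point): centre of the floor of tray slot 4 (beside the tray's grip tab); rides and turns with the sprung metal tray (z up, y along the row toward the tab).
- mixing_cup: loose white plastic cup, 77 mm across, 88 mm high, standing beyond the racks; origin at the centre of its underside. A bystander
Mind the look-alikes: they are no part of the job. Leave any blue or orange look-alike of the sample_a alone.

How it is judged:
On the way, in this order (a step that is already met when the one before it is completed fails the run):
1. The puck nearest the wooden rack's grip tab stands in the tray slot farthest from the tray's grip tab; the other three still stand farther along the rack (((distance between sample_a and tray_slot_1 below 0.013 m and angle between sample_a's own z axis and vertical below 0.12 rad) or (distance between sample_b and tray_slot_1 below 0.013 m and angle between sample_b's own z axis and vertical below 0.12 rad) or (distance between sample_c and tray_slot_1 below 0.013 m and angle between sample_c's own z axis and vertical below 0.12 rad) or (distance between sample_d and tray_slot_1 below 0.013 m and angle between sample_d's own z axis and vertical below 0.12 rad)) and (z of sample_a in the frame of rack above 0.035 m or y of sample_a in the frame of rack below 0.068 m) and (z of sample_b in the frame of rack above 0.035 m or y of sample_b in the frame of rack below 0.068 m) and (z of sample_c in the frame of rack above 0.035 m or y of sample_c in the frame of rack below 0.068 m) and (z of sample_d in the frame of rack above 0.035 m or y of sample_d in the frame of rack below 0.068 m)), for 0.2 s.
2. The second puck stands in the next tray slot, the first still in place, the last two still farther along the rack (((distance between sample_a and tray_slot_1 below 0.013 m and angle between sample_a's own z axis and vertical below 0.12 rad) or (distance between sample_b and tray_slot_1 below 0.013 m and angle between sample_b's own z axis and vertical below 0.12 rad) or (distance between sample_c and tray_slot_1 below 0.013 m and angle between sample_c's own z axis and vertical below 0.12 rad) or (distance between sample_d and tray_slot_1 below 0.013 m and angle between sample_d's own z axis and vertical below 0.12 rad)) and ((distance between sample_a and tray_slot_2 below 0.013 m and angle between sample_a's own z axis and vertical below 0.12 rad) or (distance between sample_b and tray_slot_2 below 0.013 m and angle between sample_b's own z axis and vertical below 0.12 rad) or (distance between sample_c and tray_slot_2 below 0.013 m and angle between sample_c's own z axis and vertical below 0.12 rad) or (distance between sample_d and tray_slot_2 below 0.013 m and angle between sample_d's own z axis and vertical below 0.12 rad)) and (z of sample_a in the frame of rack above 0.035 m or y of sample_a in the frame of rack below 0 m) and (z of sample_b in the frame of rack above 0.035 m or y of sample_b in the frame of rack below 0 m) and (z of sample_c in the frame of rack above 0.035 m or y of sample_c in the frame of rack below 0 m) and (z of sample_d in the frame of rack above 0.035 m or y of sample_d in the frame of rack below 0 m)), for 0.2 s.
3. The third puck stands in the next tray slot, the first two still in place, the last still in the last slot of the rack (((distance between sample_a and tray_slot_1 below 0.013 m and angle between sample_a's own z axis and vertical below 0.12 rad) or (distance between sample_b and tray_slot_1 below 0.013 m and angle between sample_b's own z axis and vertical below 0.12 rad) or (distance between sample_c and tray_slot_1 below 0.013 m and angle between sample_c's own z axis and vertical below 0.12 rad) or (distance between sample_d and tray_slot_1 below 0.013 m and angle between sample_d's own z axis and vertical below 0.12 rad)) and ((distance between sample_a and tray_slot_2 below 0.013 m and angle between sample_a's own z axis and vertical below 0.12 rad) or (distance between sample_b and tray_slot_2 below 0.013 m and angle between sample_b's own z axis and vertical below 0.12 rad) or (distance between sample_c and tray_slot_2 below 0.013 m and angle between sample_c's own z axis and vertical below 0.12 rad) or (distance between sample_d and tray_slot_2 below 0.013 m and angle between sample_d's own z axis and vertical below 0.12 rad)) and ((distance between sample_a and tray_slot_3 below 0.013 m and angle between sample_a's own z axis and vertical below 0.12 rad) or (distance between sample_b and tray_slot_3 below 0.013 m and angle between sample_b's own z axis and vertical below 0.12 rad) or (distance between sample_c and tray_slot_3 below 0.013 m and angle between sample_c's own z axis and vertical below 0.12 rad) or (distance between sample_d and tray_slot_3 below 0.013 m and angle between sample_d's own z axis and vertical below 0.12 rad)) and (z of sample_a in the frame of rack above 0.035 m or y of sample_a in the frame of rack below -0.068 m) and (z of sample_b in the frame of rack above 0.035 m or y of sample_b in the frame of rack below -0.068 m) and (z of sample_c in the frame of rack above 0.035 m or y of sample_c in the frame of rack below -0.068 m) and (z of sample_d in the frame of rack above 0.035 m or y of sample_d in the frame of rack below -0.068 m)), for 0.2 s.
4. The last puck stands in the tray slot nearest the tray's grip tab, with the other three in place (((distance between sample_a and tray_slot_1 below 0.013 m and angle between sample_a's own z axis and vertical below 0.12 rad) or (distance between sample_b and tray_slot_1 below 0.013 m and angle between sample_b's own z axis and vertical below 0.12 rad) or (distance between sample_c and tray_slot_1 below 0.013 m and angle between sample_c's own z axis and vertical below 0.12 rad) or (distance between sample_d and tray_slot_1 below 0.013 m and angle between sample_d's own z axis and vertical below 0.12 rad)) and ((distance between sample_a and tray_slot_2 below 0.013 m and angle between sample_a's own z axis and vertical below 0.12 rad) or (distance between sample_b and tray_slot_2 below 0.013 m and angle between sample_b's own z axis and vertical below 0.12 rad) or (distance between sample_c and tray_slot_2 below 0.013 m and angle between sample_c's own z axis and vertical below 0.12 rad) or (distance between sample_d and tray_slot_2 below 0.013 m and angle between sample_d's own z axis and vertical below 0.12 rad)) and ((distance between sample_a and tray_slot_3 below 0.013 m and angle between sample_a's own z axis and vertical below 0.12 rad) or (distance between sample_b and tray_slot_3 below 0.013 m and angle between sample_b's own z axis and vertical below 0.12 rad) or (distance between sample_c and tray_slot_3 below 0.013 m and angle between sample_c's own z axis and vertical below 0.12 rad) or (distance between sample_d and tray_slot_3 below 0.013 m and angle between sample_d's own z axis and vertical below 0.12 rad)) and ((distance between sample_a and tray_slot_4 below 0.013 m and angle between sample_a's own z axis and vertical below 0.12 rad) or (distance between sample_b and tray_slot_4 below 0.013 m and angle between sample_b's own z axis and vertical below 0.12 rad) or (distance between sample_c and tray_slot_4 below 0.013 m and angle between sample_c's own z axis and vertical below 0.12 rad) or (distance between sample_d and tray_slot_4 below 0.013 m and angle between sample_d's own z axis and vertical below 0.12 rad)) and z of each of sample_a, sample_b, sample_c, sample_d in the frame of rack above 0.035 m), for 0.2 s.
At the end, for the whole second after the job is handed in: Each of the four tray slots holds one puck, upright within 0.12 rad, its foot within 13 mm of the centre of the slot floor, released and at rest (((distance between sample_a and tray_slot_1 below 0.013 m and angle between sample_a's own z axis and vertical below 0.12 rad) or (distance between sample_b and tray_slot_1 below 0.013 m and angle between sample_b's own z axis and vertical below 0.12 rad) or (distance between sample_c and tray_slot_1 below 0.013 m and angle between sample_c's own z axis and vertical below 0.12 rad) or (distance between sample_d and tray_slot_1 below 0.013 m and angle between sample_d's own z axis and vertical below 0.12 rad)) and ((distance between sample_a and tray_slot_2 below 0.013 m and angle between sample_a's own z axis and vertical below 0.12 rad) or (distance between sample_b and tray_slot_2 below 0.013 m and angle between sample_b's own z axis and vertical below 0.12 rad) or (distance between sample_c and tray_slot_2 below 0.013 m and angle between sample_c's own z axis and vertical below 0.12 rad) or (distance between sample_d and tray_slot_2 below 0.013 m and angle between sample_d's own z axis and vertical below 0.12 rad)) and ((distance between sample_a and tray_slot_3 below 0.013 m and angle between sample_a's own z axis and vertical below 0.12 rad) or (distance between sample_b and tray_slot_3 below 0.013 m and angle between sample_b's own z axis and vertical below 0.12 rad) or (distance between sample_c and tray_slot_3 below 0.013 m and angle between sample_c's own z axis and vertical below 0.12 rad) or (distance between sample_d and tray_slot_3 below 0.013 m and angle between sample_d's own z axis and vertical below 0.12 rad)) and ((distance between sample_a and tray_slot_4 below 0.013 m and angle between sample_a's own z axis and vertical below 0.12 rad) or (distance between sample_b and tray_slot_4 below 0.013 m and angle between sample_b's own z axis and vertical below 0.12 rad) or (distance between sample_c and tray_slot_4 below 0.013 m and angle between sample_c's own z axis and vertical below 0.12 rad) or (distance between sample_d and tray_slot_4 below 0.013 m and angle between sample_d's own z axis and vertical below 0.12 rad)) and linear speed of each of sample_a, sample_b, sample_c, sample_d below 0.02 m/s); the robot touches nothing.
It fails at once if a puck is tipped over (more than 0.7 rad) (angle between any of sample_a, sample_b, sample_c, sample_d's own z axis and vertical above 0.7 rad).
It fails at once if the tray is driven down onto its stop (its slot floor lower than 45 mm above the bench) (height (world z) of tray_slot_1 below 0.045 m).
It fails at once if the white cup is moved more than 30 mm (distance of mixing_cup from where it was at the start of the episode above 0.03 m).
It also fails if it takes over 109 s, if anything falls off the work surface, if the arm or the gripper's body presses on something with over 40 N, if the wrist force passes 120 N, or if a joint passes its speed limit or range.

ROBOT

A 6-joint arm with a two-finger parallel gripper is mounted at the origin on a cart in front of the work surface, level with it; the furniture and walls round the work are solid. World frame = base frame: x ahead of the robot, y to its left, z up, the work surface at z = 0. Lengths are in m, angles in rad, forces in N, time in s.
With the tool pointing down it reaches from about 0.425 to 0.95 m from the base axis. Payload 3.5 kg.
Tool frame: the origin (TCP) lies on the mounting face of the last link; the fingertips stand 173 mm ahead of it and the grasp point (between the pads) lies 155 mm ahead of it; z points along the fingers, y is the line along which they close (so a half turn about z gives the same grasp; the last joint's range is limited). The gripper opens to 85 mm and grips with 20 to 120 N. Pads are 22 mm wide; open, the fingers measure 114 mm over their backs; the gripper's body (76 mm by 85 mm) begins 54 mm behind the grasp point. The pads swing forward as they close: fully open they stand 13 mm farther back than shut.
Start: joints at [1.177, 0.286, 1.577, -0, 1.279, -0.15], TCP at [0.163, 0.655, 0.405] pointing down, gripper open.
Joint ranges: [-2.77, 2.77], [-0.9, 2.22], [0.21, 2.48], [-1.53, 4.67], [0.24, 2.81], [-2.84, 2.84]. Speed limits (rad/s): [2.79, 2.79, 3.14, 3.14, 3.14, 3.14].

INTERFACE

Orientations are given as a unit quaternion [x, y, z, w].
In Python, from bench import * gives the robot as it stands.
- The arm moves only by the tool servo_tool, never from a script. Its argument "steps" is a list of rows, each an object with "offset": the shift along the tool's x, y, z as a fraction of full scale, a list of three; "twist": the turn, a rotation vector about the tool's x, y, z as a fraction of full scale, a list of three; "jaw": the opening, from 0 (shut) to 1 (fully open). A call has 1 to 10 rows; each row is the pose to reach, as a shift and turn from the pose commanded when the call began, along the tool's axes at that moment; what a row does not reach only later rows make up. Full scale, the value 1, is 0.1 m for a shift and 1.5 rad for a turn. A row lasts 1/10 s, in which the tool goes at most 50 mm and 8.59 degrees, less where a joint would pass 70% of its speed; a pose out of reach is approached as far as the arm can. A call with a number of a shift or a turn outside -1 to 1 is refused whole. A call with a gripper value outside its range is refused whole. The fingers move at their own pace and stop on an object; "force" is the grip in N (left out, the last holds). Time passes only in rows, so rows that repeat a pose let the fingers close. It gives the time, the measured TCP pose, the force, the opening and the grip force at its end, in the units of the state.
- get_state(): the state, without advancing time (a new reading comes with each control period).
- camera(name): name is "scene" or "top"; returns (picture, depth): 384x512x3 uint8, red, green, blue; 384x512 float32, m along the optical axis (not along the pixel's ray), 0 where there is no reading.
- camera_params(name): a dict with "camera_matrix" (3x3 intrinsics, pixels), "rvec" (rotation vector, rad) and "tvec" (3), from world to camera coordinates, as OpenCV has them. Camera axes: x right, y down, z forward; pixel columns grow to the right and rows downward; lengths in m; the calibration is good to about 2 mm. A picture is of the moment at which its call begins. camera_params takes no time and is no camera call.
- job_done(): hands the job in; it is judged then, once.
The state is a dict: "time_s": time; "joint_positions": joint angles; "qd": joint speeds; "effort": joint torques, N m; "position": TCP position; "eef_rot": TCP orientation; "force": force on the tool from outside, world axes, zero at the start; "moment": the same for the moment, N m; "grip_width": finger opening in m; "finger_force": force on a finger pad.
Only numpy, scipy, OpenCV 4.12 (cv2) and the standard library are available. Lean on these libraries where they do the work, as an engineer would, in place of code of your own. Each camera call takes 0.05 s, during which the arm holds its last target. There are 200 camera calls.

## Working session

There is one attempt and no reset: what is moved stays moved. The work goes in short steps, Python scripts to look and compute and a tool call to move; the robot and the scene stay as the last step left them, time stands still between calls to the robot, and variables do not carry over. Pictures are saved under pics/ and viewed, at most 14 in all, crops included, and the job is handed in when it is done.

Besides the shell and the picture viewer there is one more tool, called after "Call:" as name(argument=value, ...), one argument or row to a line, values as JSON. servo_tool: Moves the arm, as the interface text tells. Its arguments: {"type":"object","properties":{"steps":{"type":"array","items":{"type":"object","properties":{"offset":{"type":"array","items":{"type":"number","minimum":-1,"maximum":1}},"twist":{"type":"array","items":{"type":"number","minimum":-1,"maximum":1}},"jaw":{"type":"number"}}}},"force":{"type":"number"}},"required":["steps"]}

```bash
mkdir -p pics; cat > h.py <<'E'
from bench import *
import numpy as np, cv2
from scipy.spatial.transform import Rotation as R
def cam(n):
    p=camera_params(n); K=np.array(p["camera_matrix"]);Rm=cv2.Rodrigues(np.array(p["rvec"],float))[0];t=np.array(p["tvec"],float).ravel()
    return K,Rm,t
def shot(n,f=None):
    im,d=camera(n)
    if f: cv2.imwrite("pics/"+f,im[:,:,::-1])
    return im,d
def cloud(n,d):
    K,Rm,t=cam(n); v,u=np.mgrid[:d.shape[0],:d.shape[1]]
    P=np.stack([(u-K[0,2])/K[0,0]*d,(v-K[1,2])/K[1,1]*d,d],-1)
    return (P-t)@Rm
def ray(n,uv,z):
    K,Rm,t=cam(n); c=-Rm.T@t
    r=Rm.T@np.linalg.inv(K)@np.array([uv[0],uv[1],1.]); return c+r*(z-c[2])/r[2]
E
python3 - <<'E'
from h import *
for n in("scene","top"):
    im,d=shot(n,n+"0.png"); np.savez("/tmp/"+n,im=im,d=d); K,Rm,t=cam(n); print(n,K.ravel().round(1),-Rm.T@t)
print(get_state())
E
```

```text
scene [435.1   0.  251.5   0.  435.1 190.8   0.    0.    1. ] [ 0.08931117 -0.47734587  0.83064069]
top [367.2   0.  252.4   0.  367.2 188.1   0.    0.    1. ] [0.4935678  0.00473331 1.08238979]
{'time_s': 0.1, 'joint_positions': array([ 1.17696441e+00,  2.87090077e-01,  1.57802757e+00,  3.77193491e-05,
        1.27859607e+00, -1.50023184e-01]), 'qd': array([ 4.85270681e-04, -2.08991513e-03, -3.70179495e-03, -2.89080055e-04,
        7.36731332e-05,  9.50646267e-04]), 'effort': array([ 5.23399594e-04, -4.07298946e+01, -2.93697971e+01, -1.38113369e-04,
        3.48530033e-03,  3.14760612e-06]), 'position': array([0.16284106, 0.65482947, 0.40347808]), 'eef_rot': array([ 1.21608003e-01,  9.92577639e-01, -1.01671559e-03, -3.02238525e-04]), 'force': array([-0.23049572, -0.163733  ,  0.22782336]), 'moment': array([0.02155434, 0.00537752, 0.00172327]), 'finger_force': 0.0, 'grip_width': 0.0855451164312962}
```

View pics/top0.png

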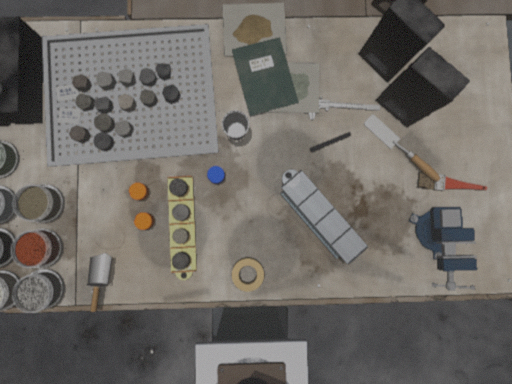

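View pics/scene0.png

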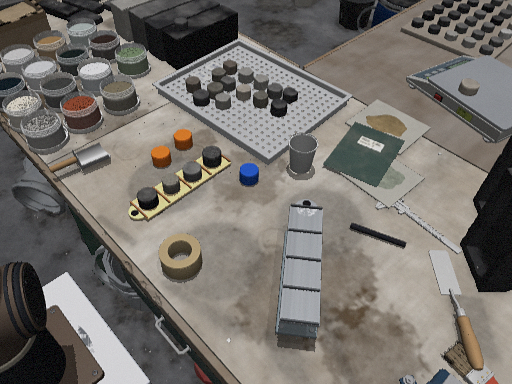

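The top view shows the rack at column 182 with its tab at the bottom (182,275), so the order runs from (181,261) up to (179,187). The tray's tab is at (290,175), so slot 1 is at about (350,246). The oranges are at (138,191) and (144,221), the blue look-alike at (216,175) and the cup at (235,127).

```bash
cat > m.py <<'E'
from h import *
def tray(n,im,d,zf,band=.006):
    C=cloud(n,d); z=C[...,2]
    m=((abs(z-zf)<band)&(C[...,1]<0.0)&(C[...,1]>-.4)&(C[...,0]>.2)&(C[...,0]<.7)&(d>0)).astype(np.uint8)
    m=cv2.morphologyEx(m,cv2.MORPH_OPEN,np.ones((3,3)))
    k,l,s,c=cv2.connectedComponentsWithStats(m); i=1+np.argmax(s[1:,4]); P=C[l==i]
    return P
def pucks(n,d,im,reg,zlo,zhi):
    C=cloud(n,d); z=C[...,2]
    m=((z>zlo)&(z<zhi)&(d>0)&(C[...,0]>reg[0])&(C[...,0]<reg[1])&(C[...,1]>reg[2])&(C[...,1]<reg[3])).astype(np.uint8)
    k,l,s,c=cv2.connectedComponentsWithStats(m); out=[]
    for i in range(1,k):
        if s[i,4]>40:
            P=C[l==i]; zt=np.median(P[:,2])
            cn,_=cv2.findContours((l==i).astype(np.uint8),0,2); (u,v),r=cv2.minEnclosingCircle(cn[0])
            out.append((P[:,:2].mean(0).round(4),zt.round(4),ray(n,(u,v),zt)[:2].round(4),s[i,4]))
    return out
E
python3 - <<'E'
from m import *
for n in("top","scene"):
    a=np.load(f"/tmp/{n}.npz");im,d=a["im"],a["d"]
    C=cloud(n,d)
    for (lab,zf) in (("floor",.088),):
        P=tray(n,im,d,zf); r=cv2.minAreaRect((P[:,:2]*1000).astype(np.float32)); print(n,"tray",r,np.median(P[:,2]),P[:,2].std(),P[:,:2].mean(0))
    for p in pucks(n,d,im,(.15,.6,.1,.4),.028,.06): print(p)
    hsv=cv2.cvtColor(im,cv2.COLOR_RGB2HSV); m=((hsv[...,0]>20)&(hsv[...,0]<35)&(hsv[...,1]>70)&(C[...,1]>.12)&(C[...,1]<.3)&(C[...,0]>.15)&(C[...,0]<.6)).astype(np.uint8)
    k,l,s,c=cv2.connectedComponentsWithStats(m); 
    cn,_=cv2.findContours(m,0,2); q=np.vstack(cn).reshape(-1,2)
    q=np.array([ray(n,x,.013)[:2]*1000 for x in q],np.float32); print("rack",cv2.minAreaRect(q))
# cup, ring and spots
n="top";a=np.load("/tmp/top.npz");C=cloud(n,a["d"])
for uv in((290,175),(290,171),(183,275),(235,127),(248,260),(216,175)): print(uv,C[uv[1],uv[0]].round(3))
E
```

```text
top tray ((509.5672607421875, -197.29238891601562), (296.7257995605469, 74.45391082763672), 39.217063903808594) 0.08846225087199858 0.0018929166700154668 [ 0.50371097 -0.20183689]
(array([0.5862, 0.1962]), np.float64(0.0465), array([0.5923, 0.196 ]), np.int32(181))
(array([0.5823, 0.3122]), np.float64(0.0367), array([0.5859, 0.3126]), np.int32(207))
(array([0.523 , 0.1909]), np.float64(0.0407), array([0.5226, 0.1908]), np.int32(236))
(array([0.5004, 0.2975]), np.float64(0.0365), array([0.4999, 0.2971]), np.int32(254))
(array([0.4563, 0.1909]), np.float64(0.0446), array([0.4559, 0.1909]), np.int32(195))
(array([0.3876, 0.1915]), np.float64(0.0422), array([0.3875, 0.1915]), np.int32(257))
rack ((475.74725341796875, 192.07662963867188), (245.1923065185547, 72.2468032836914), 1.8403434753417969)
scene tray ((509.77001953125, -197.04888916015625), (300.78424072265625, 74.19515991210938), 39.23385238647461) 0.08741703830523137 0.0018247497139433626 [ 0.49244734 -0.21119289]
(array([0.5809, 0.3118]), np.float64(0.0345), array([0.5807, 0.3095]), np.int32(170))
(array([0.4982, 0.2956]), np.float64(0.0352), array([0.4988, 0.2967]), np.int32(222))
(array([0.5834, 0.1929]), np.float64(0.0445), array([0.5862, 0.1901]), np.int32(204))
(array([0.5197, 0.1887]), np.float64(0.0389), array([0.5201, 0.1895]), np.int32(242))
(array([0.4535, 0.1885]), np.float64(0.0427), array([0.4522, 0.1853]), np.int32(240))
(array([0.3846, 0.189 ]), np.float64(0.0404), array([0.3844, 0.1882]), np.int32(309))
rack ((461.5975341796875, 186.43807983398438), (270.0884704589844, 77.17620849609375), 1.6026688814163208)
(290, 175) [ 0.615 -0.117  0.089]
(290, 171) [ 0.626 -0.117  0.09 ]
(183, 275) [0.344 0.19  0.011]
(235, 127) [0.775 0.033 0.   ]
(248, 260) [0.385 0.003 0.048]
(216, 175) [0.627 0.089 0.035]
```

```bash
cat > plan.py <<'E'
import sys; from h import *
# usage: plan.py x,y,z,yawdeg ...   (yaw = world angle of tool y). Prints calls from measured pose.
def go(wps,cur=None):
    s=get_state()
    if cur is None:
        Rm=R.from_quat(s["eef_rot"]); p=np.array(s["position"])
        print("now",p.round(4),"tilt",(Rm.as_matrix()[:,2]).round(4))
    for w in wps:
        tgt=np.array(w[:3]); y=np.deg2rad(w[3])
        Rt=R.from_matrix(np.array([[np.sin(y),np.cos(y),0],[-np.cos(y),np.sin(y),0],[0,0,-1]]).T@np.eye(3)) if 0 else None
        Y=np.array([np.cos(y),np.sin(y),0]);Z=np.array([0,0,-1.]);X=np.cross(Y,Z); Rt=R.from_matrix(np.stack([X,Y,Z],1))
        for i in range(9):
            o=Rm.inv().apply(tgt-p)/.1; tw=(Rm.inv()*Rt).as_rotvec()/1.5
            k=max(1,abs(o).max(),abs(tw).max())
            o1=(o/k).round(3); t1=(tw/k).round(3)
            rows=max(np.linalg.norm(o1)*2,np.rad2deg(np.linalg.norm(t1)*1.5)/8.59)
            print(w if k==1 else "part","off",o1,"tw",t1,"rows",rows.round(1))
            p=p+Rm.apply(o1*.1); Rm=Rm*R.from_rotvec(t1*1.5)
            if k==1: break
go([[float(v) for v in a.split(",")] for a in sys.argv[1:]])
E
python3 plan.py .386,.190,.33,-88.3 .386,.190,.186,-88.3
```

```text
now [0.1628 0.6548 0.4035] tilt [-8.0e-04 -1.9e-03 -1.0e+00]
part off [-0.828 -1.     0.187] tw [-0.     0.     0.482] rows 4.8
part off [-1.    -0.157  0.146] tw [0.    0.    0.375] rows 3.8
part off [-1.     0.43   0.156] tw [0.    0.001 0.404] rows 4.0
part off [-0.625  1.     0.168] tw [0.    0.    0.437] rows 4.4
[0.386, 0.19, 0.33, -88.3] off [0.056 0.574 0.083] tw [0.    0.    0.214] rows 2.1
part off [ 0. -0.  1.] tw [0. 0. 0.] rows 2.0
[0.386, 0.19, 0.186, -88.3] off [ 0.001 -0.     0.44 ] tw [0. 0. 0.] rows 0.9
```

Call:
servo_tool(
  steps=[
    {"offset": [-0.828, -1, 0.187], "twist": [0, 0, 0.482], "jaw": 1},
    {"offset": [-0.828, -1, 0.187], "twist": [0, 0, 0.482], "jaw": 1},
    {"offset": [-0.828, -1, 0.187], "twist": [0, 0, 0.482], "jaw": 1},
    {"offset": [-0.828, -1, 0.187], "twist": [0, 0, 0.482], "jaw": 1},
    {"offset": [-0.828, -1, 0.187], "twist": [0, 0, 0.482], "jaw": 1},
  ],
)

```text
time_s: 0.6
position: [0.2196, 0.5368, 0.3852]
eef_rot: [0.468, 0.884, -0.001, -0.0]
force: [-0.2, 0.6, 0.2]
grip_width: 0.0858
finger_force: 0.0
```

Call:
servo_tool(
  steps=[
    {"offset": [-1, -0.157, 0.146], "twist": [0, 0, 0.375], "jaw": 1},
    {"offset": [-1, -0.157, 0.146], "twist": [0, 0, 0.375], "jaw": 1},
    {"offset": [-1, -0.157, 0.146], "twist": [0, 0, 0.375], "jaw": 1},
    {"offset": [-1, -0.157, 0.146], "twist": [0, 0, 0.375], "jaw": 1},
    {"offset": [-1, -0.157, 0.146], "twist": [0, 0, 0.375], "jaw": 1},
  ],
)

```text
time_s: 1.1
position: [0.2631, 0.4462, 0.371]
eef_rot: [0.693, 0.721, -0.0, -0.0]
force: [-0.1, 0.3, 0.3]
grip_width: 0.0855
finger_force: 0.0
```

Call:
servo_tool(
  steps=[
    {"offset": [-1, 0.43, 0.156], "twist": [0, 0, 0.404], "jaw": 1},
    {"offset": [-1, 0.43, 0.156], "twist": [0, 0, 0.404], "jaw": 1},
    {"offset": [-1, 0.43, 0.156], "twist": [0, 0, 0.404], "jaw": 1},
    {"offset": [-1, 0.43, 0.156], "twist": [0, 0, 0.404], "jaw": 1},
    {"offset": [-1, 0.43, 0.156], "twist": [0, 0, 0.404], "jaw": 1},
  ],
)

```text
time_s: 1.6
position: [0.3102, 0.3484, 0.3556]
eef_rot: [0.876, 0.483, -0.0, -0.0]
force: [0.1, 0.4, -0.4]
grip_width: 0.0855
finger_force: 0.0
```

Call:
servo_tool(
  steps=[
    {"offset": [-0.625, 1, 0.168], "twist": [0, 0, 0.437], "jaw": 1},
    {"offset": [-0.625, 1, 0.168], "twist": [0, 0, 0.437], "jaw": 1},
    {"offset": [-0.625, 1, 0.168], "twist": [0, 0, 0.437], "jaw": 1},
    {"offset": [-0.625, 1, 0.168], "twist": [0, 0, 0.437], "jaw": 1},
    {"offset": [-0.625, 1, 0.168], "twist": [0, 0, 0.437], "jaw": 1},
  ],
)

```text
time_s: 2.1
position: [0.3614, 0.2421, 0.3389]
eef_rot: [0.985, 0.175, -0.0, -0.0]
force: [0.7, -0.4, -0.4]
grip_width: 0.0854
finger_force: 0.0
```

Call:
servo_tool(
  steps=[
    {"offset": [0.056, 0.574, 0.083], "twist": [0, 0, 0.214], "jaw": 1},
    {"offset": [0.056, 0.574, 0.083], "twist": [0, 0, 0.214], "jaw": 1},
    {"offset": [0.056, 0.574, 0.083], "twist": [0, 0, 0.214], "jaw": 1},
    {"offset": [0.056, 0.574, 0.083], "twist": [0, 0, 0.214], "jaw": 1},
  ],
)

```text
time_s: 2.5
position: [0.3861, 0.1908, 0.3308]
eef_rot: [1.0, 0.018, -0.0, -0.0]
force: [-0.4, 0.0, 0.5]
grip_width: 0.0859
finger_force: 0.0
```

```bash
python3 plan.py .386,.190,.23,-88.3 .386,.190,.186,-88.3;python3 -c "
from h import *
s=get_state();print(s['time_s'],s['joint_positions'])"
```

```text
now [0.3861 0.1908 0.3308] tilt [-2.e-04  3.e-04 -1.e+00]
part off [-0.001  0.009  1.   ] tw [-0.     0.     0.004] rows 2.0
[0.386, 0.19, 0.23, -88.3] off [ 0.    -0.     0.008] tw [-0.  0. -0.] rows 0.0
[0.386, 0.19, 0.186, -88.3] off [ 0.   -0.    0.44] tw [-0.  0. -0.] rows 0.9
2.5 [ 2.22539287e-01 -1.99348858e-01  2.22071905e+00  3.81662908e-04
  1.12032201e+00  1.75803107e+00]
```

Call:
servo_tool(
  steps=[
    {"offset": [0, 0, 0.5], "jaw": 1},
    {"offset": [0, 0, 0.9], "jaw": 1},
    {"offset": [0, 0, 1], "jaw": 1},
    {"offset": [0, 0, 1], "jaw": 1},
  ],
)

```text
validation failed for argument at $.st...
```

```bash
python3 -c "
from h import *
im,d=shot('scene'); cv2.imwrite('pics/s1.png',cv2.resize(im[80:280,60:320,::-1],None,fx=3,fy=3))"; python3 plan.py .386,.190,.186,-88.3
```

```text
now [0.3859 0.191  0.3308] tilt [-1.e-04  3.e-04 -1.e+00]
part off [0.    0.007 1.   ] tw [-0.     0.     0.003] rows 2.0
[0.386, 0.19, 0.186, -88.3] off [0.    0.004 0.448] tw [-0.     0.     0.001] rows 0.9
```

View pics/s1.png

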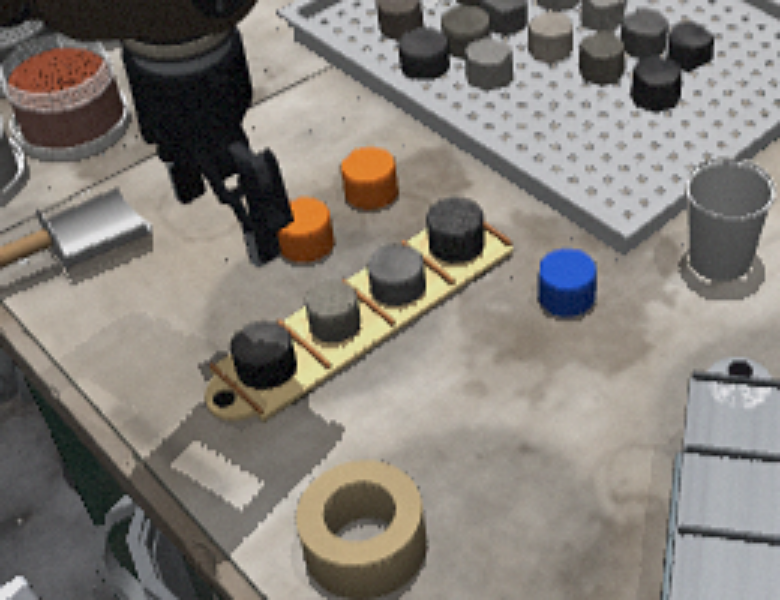

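The move was refused because twist is required. The crop shows the pucks in their slots, with puck 1 at crop (263,352) and the gripper still high above it. I'll go down.

Call:
servo_tool(
  steps=[
    {"offset": [0, 0.007, 0.5], "twist": [0, 0, 0], "jaw": 1},
    {"offset": [0, 0.01, 0.9], "twist": [0, 0, 0], "jaw": 1},
    {"offset": [0, 0.01, 1], "twist": [0, 0, 0], "jaw": 1},
    {"offset": [0, 0.01, 1], "twist": [0, 0, 0], "jaw": 1},
  ],
)

```text
time_s: 2.95
position: [0.3853, 0.1899, 0.2295]
eef_rot: [1.0, 0.016, -0.002, 0.0]
force: [-0.8, -1.6, -0.5]
grip_width: 0.0851
finger_force: 0.0
```

```bash
python3 -c "
from h import *
im,d=shot('scene'); cv2.imwrite('pics/s2.png',cv2.resize(im[120:250,80:260,::-1],None,fx=4,fy=4))"; python3 plan.py .386,.190,.186,-88.3
```

```text
now [0.3863 0.19   0.2313] tilt [-2.e-04  0.e+00 -1.e+00]
[0.386, 0.19, 0.186, -88.3] off [-0.003 -0.     0.453] tw [-0.     0.     0.002] rows 0.9
```

View pics/s2.png

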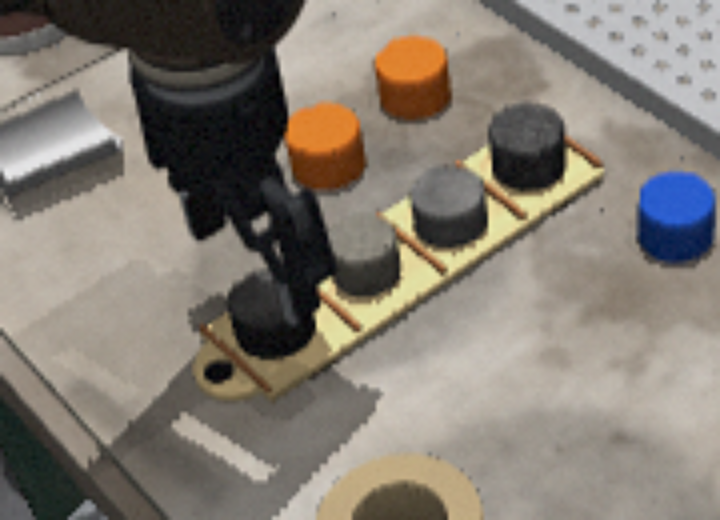

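The gripper now straddles puck 1 at crop (270,315) and is aligned. I'll go down and grip.

Call:
servo_tool(
  steps=[
    {"offset": [0, 0, 0.3], "twist": [0, 0, 0], "jaw": 1},
    {"offset": [0, 0, 0.45], "twist": [0, 0, 0], "jaw": 1},
    {"offset": [0, 0, 0.45], "twist": [0, 0, 0], "jaw": 1},
  ],
)

```text
time_s: 3.3
position: [0.3865, 0.1897, 0.1863]
eef_rot: [1.0, 0.016, 0.0, -0.0]
force: [0.3, 0.2, 0.4]
grip_width: 0.0856
finger_force: 0.0
```

Call:
servo_tool(
  force=40,
  steps=[
    {"offset": [0, 0, 0], "twist": [0, 0, 0], "jaw": 0.4},
    {"offset": [0, 0, 0], "twist": [0, 0, 0], "jaw": 0.4},
    {"offset": [0, 0, 0], "twist": [0, 0, 0], "jaw": 0.4},
    {"offset": [0, 0, 0], "twist": [0, 0, 0], "jaw": 0.4},
    {"offset": [0, 0, 0], "twist": [0, 0, 0], "jaw": 0.4},
    {"offset": [0, 0, 0], "twist": [0, 0, 0], "jaw": 0.4},
  ],
)

```text
time_s: 3.9
position: [0.3874, 0.1898, 0.1879]
eef_rot: [1.0, 0.015, 0.002, -0.001]
force: [-1.4, 1.1, 6.5]
grip_width: 0.0473
finger_force: 41.3
```

```bash
python3 -c "
from h import *
im,d=shot('scene'); cv2.imwrite('pics/s3.png',cv2.resize(im[120:250,80:260,::-1],None,fx=4,fy=4))"; python3 plan.py .386,.190,.33,-88.3 .422,-.269,.33,-50.8
```

```text
now [0.3874 0.1898 0.1879] tilt [ 0.0037  0.0014 -1.    ]
part off [-0.006 -0.003 -1.   ] tw [-0.001 -0.002 -0.   ] rows 2.0
[0.386, 0.19, 0.33, -88.3] off [-0.004 -0.    -0.421] tw [ 0. -0. -0.] rows 0.8
part off [0.049 1.    0.   ] tw [ 0.    -0.    -0.095] rows 2.0
part off [-0.094  1.     0.   ] tw [ 0.    -0.    -0.095] rows 2.0
part off [-0.241  1.     0.   ] tw [ 0.    -0.    -0.098] rows 2.1
part off [-0.403  1.     0.   ] tw [ 0.    -0.    -0.102] rows 2.2
[0.422, -0.269, 0.33, -50.8] off [-0.251  0.422  0.001] tw [ 0.    -0.    -0.046] rows 1.0
```

View pics/s3.png

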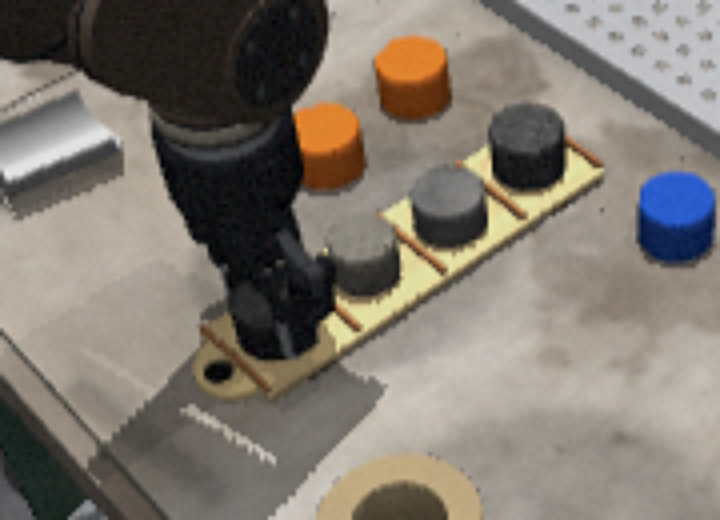

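Puck 1 is gripped with the opening at 47 mm. The tips lightly touched the rack floor (6 N), so the next grasps go about 3 mm higher. I'll lift and carry it.

Call:
servo_tool(
  steps=[
    {"offset": [0, 0, -0.2], "twist": [0, 0, 0], "jaw": 0.4},
    {"offset": [0, 0, -0.5], "twist": [0, 0, 0], "jaw": 0.4},
    {"offset": [0, 0, -0.8], "twist": [0, 0, 0], "jaw": 0.4},
    {"offset": [0, 0, -1], "twist": [0, 0, 0], "jaw": 0.4},
    {"offset": [0, 0, -1], "twist": [0, 0, 0], "jaw": 0.4},
  ],
)

```text
time_s: 4.45
position: [0.3873, 0.1897, 0.2894]
eef_rot: [1.0, 0.015, 0.004, -0.001]
force: [0.2, -0.1, -1.0]
grip_width: 0.0471
finger_force: 42.3
```

Call:
servo_tool(
  steps=[
    {"offset": [0, 0, -0.2], "twist": [0, 0, 0], "jaw": 0.4},
    {"offset": [0, 0, -0.44], "twist": [0, 0, 0], "jaw": 0.4},
    {"offset": [0, 0, -0.44], "twist": [0, 0, 0], "jaw": 0.4},
  ],
)

```text
time_s: 4.75
position: [0.3869, 0.1895, 0.3316]
eef_rot: [1.0, 0.015, 0.003, -0.001]
force: [1.2, -0.2, -0.5]
grip_width: 0.0471
finger_force: 42.3
```

Call:
servo_tool(
  steps=[
    {"offset": [0.015, 0.3, 0], "twist": [0, 0, -0.03], "jaw": 0.4},
    {"offset": [0.035, 0.7, 0], "twist": [0, 0, -0.07], "jaw": 0.4},
    {"offset": [0.05, 1, 0], "twist": [0, 0, -0.095], "jaw": 0.4},
  ],
)

```text
time_s: 5.05
position: [0.3934, 0.0883, 0.3274]
eef_rot: [0.996, 0.087, -0.001, 0.0]
force: [-0.0, 0.1, -0.7]
grip_width: 0.0473
finger_force: 42.3
```

Call:
servo_tool(
  steps=[
    {"offset": [-0.05, 0.5, 0], "twist": [0, 0, -0.05], "jaw": 0.4},
    {"offset": [-0.094, 1, 0], "twist": [0, 0, -0.095], "jaw": 0.4},
  ],
)

```text
time_s: 5.25
position: [0.4011, -0.0113, 0.3276]
eef_rot: [0.987, 0.159, -0.001, -0.001]
force: [0.7, -0.1, -0.4]
grip_width: 0.0471
finger_force: 42.3
```

Call:
servo_tool(
  steps=[
    {"offset": [-0.12, 0.5, 0], "twist": [0, 0, -0.05], "jaw": 0.4},
    {"offset": [-0.24, 1, 0], "twist": [0, 0, -0.098], "jaw": 0.4},
  ],
)

```text
time_s: 5.45
position: [0.409, -0.1115, 0.3276]
eef_rot: [0.973, 0.23, -0.001, -0.001]
force: [0.5, -0.3, -0.6]
grip_width: 0.047
finger_force: 42.3
```

Call:
servo_tool(
  steps=[
    {"offset": [-0.2, 0.5, 0], "twist": [0, 0, -0.05], "jaw": 0.4},
    {"offset": [-0.35, 0.85, 0], "twist": [0, 0, -0.1], "jaw": 0.4},
    {"offset": [-0.4, 1, 0], "twist": [0, 0, -0.102], "jaw": 0.4},
    {"offset": [-0.4, 1, 0], "twist": [0, 0, -0.102], "jaw": 0.4},
  ],
)

```text
time_s: 5.85
position: [0.4183, -0.2188, 0.3278]
eef_rot: [0.954, 0.301, -0.001, -0.001]
force: [-0.2, -0.1, -1.6]
grip_width: 0.0471
finger_force: 42.3
```

```bash
python3 plan.py .422,-.269,.275,-50.8 .422,-.269,.262,-50.8;python3 -c "
from h import *
s=get_state();print(s['time_s'],s['joint_positions'],s['grip_width'],s['finger_force'])"
```

```text
now [ 0.4183 -0.2188  0.3278] tilt [-0.0021  0.0017 -1.    ]
[0.422, -0.269, 0.275, -50.8] off [-0.257  0.434  0.527] tw [-0.002  0.    -0.049] rows 1.5
[0.422, -0.269, 0.262, -50.8] off [-0.   -0.    0.13] tw [0. 0. 0.] rows 0.3
5.85 [-6.97284333e-01 -8.95725371e-02  2.13065305e+00 -2.26246392e-05
  1.10323416e+00  2.62676792e-01] 0.04710105404881214 42.33770027645619
```

Call:
servo_tool(
  steps=[
    {"offset": [-0.13, 0.2, 0], "twist": [0, 0, -0.03], "jaw": 0.4},
    {"offset": [-0.257, 0.434, 0.1], "twist": [0, 0, -0.049], "jaw": 0.4},
    {"offset": [-0.257, 0.434, 0.4], "twist": [0, 0, -0.049], "jaw": 0.4},
    {"offset": [-0.257, 0.434, 0.527], "twist": [0, 0, -0.049], "jaw": 0.4},
    {"offset": [-0.257, 0.434, 0.527], "twist": [0, 0, -0.049], "jaw": 0.4},
  ],
)

```text
time_s: 6.35
position: [0.4217, -0.2651, 0.2734]
eef_rot: [0.941, 0.338, -0.002, -0.004]
force: [-0.2, 0.8, -2.5]
grip_width: 0.0472
finger_force: 42.3
```

```bash
python3 -c "
from h import *
im,d=shot('scene'); cv2.imwrite('pics/s4.png',cv2.resize(im[180:370,230:400,::-1],None,fx=3,fy=3))"; python3 plan.py .422,-.269,.262,-50.8
```

```text
now [ 0.4223 -0.2657  0.2753] tilt [-0.0031  0.0033 -1.    ]
[0.422, -0.269, 0.262, -50.8] off [-0.023  0.024  0.133] tw [-0.003  0.     0.004] rows 0.3
```

View pics/s4.png

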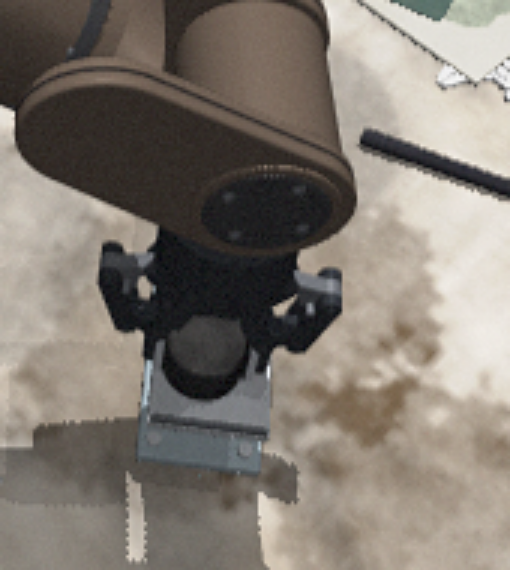

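The puck hangs over the end slot at crop (207,355), centred across the tray. I'll lower it and release.

Call:
servo_tool(
  steps=[
    {"offset": [-0.02, 0.024, 0.04], "twist": [0, 0, 0], "jaw": 0.4},
    {"offset": [-0.02, 0.024, 0.08], "twist": [0, 0, 0], "jaw": 0.4},
    {"offset": [-0.02, 0.024, 0.11], "twist": [0, 0, 0], "jaw": 0.4},
    {"offset": [-0.02, 0.024, 0.133], "twist": [0, 0, 0], "jaw": 0.4},
    {"offset": [-0.02, 0.024, 0.133], "twist": [0, 0, 0], "jaw": 0.4},
  ],
)

```text
time_s: 6.9
position: [0.4227, -0.2706, 0.2638]
eef_rot: [0.941, 0.337, 0.0, 0.0]
force: [0.3, -1.2, -1.2]
grip_width: 0.047
finger_force: 42.4
```

Call:
servo_tool(
  steps=[
    {"offset": [0, 0, 0], "twist": [0, 0, 0], "jaw": 0.6},
    {"offset": [0, 0, 0], "twist": [0, 0, 0], "jaw": 0.7},
    {"offset": [0, 0, 0], "twist": [0, 0, 0], "jaw": 0.85},
    {"offset": [0, 0, 0], "twist": [0, 0, 0], "jaw": 1},
    {"offset": [0, 0, 0], "twist": [0, 0, 0], "jaw": 1},
  ],
)

```text
time_s: 7.4
position: [0.4227, -0.2706, 0.2639]
eef_rot: [0.941, 0.337, 0.0, 0.0]
force: [0.0, 0.4, 0.6]
grip_width: 0.0856
finger_force: 0.0
```

Call:
servo_tool(
  steps=[
    {"offset": [0, 0, -0.2], "twist": [0, 0, 0], "jaw": 1},
    {"offset": [0, 0, -0.5], "twist": [0, 0, 0], "jaw": 1},
    {"offset": [0, 0, -0.75], "twist": [0, 0, 0], "jaw": 1},
    {"offset": [0, 0, -0.75], "twist": [0, 0, 0], "jaw": 1},
  ],
)

```text
time_s: 7.8
position: [0.4236, -0.2714, 0.3431]
eef_rot: [0.941, 0.337, 0.002, 0.004]
force: [0.8, -1.4, 0.4]
grip_width: 0.0854
finger_force: 0.0
```

```bash
python3 plan.py .4545,.190,.33,-88.3 .4545,.190,.191,-88.3
```

```text
now [ 0.4236 -0.2714  0.3431] tilt [ 0.0062 -0.006  -1.    ]
part off [ 0.941 -1.     0.031] tw [ 0.002 -0.001  0.13 ] rows 2.7
part off [ 0.627 -1.     0.029] tw [ 0.001 -0.     0.112] rows 2.4
part off [ 0.414 -1.     0.027] tw [ 0.001 -0.001  0.103] rows 2.2
[0.4545, 0.19, 0.33, -88.3] off [ 0.233 -0.961  0.026] tw [ 0.001 -0.     0.094] rows 2.0
part off [-0.001 -0.001  1.   ] tw [ 0. -0.  0.] rows 2.0
[0.4545, 0.19, 0.191, -88.3] off [-0.    0.    0.39] tw [ 0. -0.  0.] rows 0.8
```

Call:
servo_tool(
  steps=[
    {"offset": [0.3, -0.35, 0], "twist": [0, 0, 0.04], "jaw": 1},
    {"offset": [0.65, -0.7, 0], "twist": [0, 0, 0.09], "jaw": 1},
    {"offset": [0.94, -1, 0.03], "twist": [0, 0, 0.13], "jaw": 1},
  ],
)

```text
time_s: 8.1
position: [0.4313, -0.132, 0.3349]
eef_rot: [0.97, 0.242, -0.0, -0.0]
force: [1.1, -0.1, -0.0]
grip_width: 0.0856
finger_force: 0.0
```

Call:
servo_tool(
  steps=[
    {"offset": [0.2, -0.35, 0], "twist": [0, 0, 0.04], "jaw": 1},
    {"offset": [0.45, -0.7, 0.02], "twist": [0, 0, 0.08], "jaw": 1},
    {"offset": [0.627, -1, 0.03], "twist": [0, 0, 0.112], "jaw": 1},
  ],
)

```text
time_s: 8.4
position: [0.4391, -0.0138, 0.3316]
eef_rot: [0.987, 0.161, -0.001, -0.0]
force: [0.5, -0.1, -0.9]
grip_width: 0.0852
finger_force: 0.0
```

Call:
servo_tool(
  steps=[
    {"offset": [0.2, -0.5, 0.02], "twist": [0, 0, 0.05], "jaw": 1},
    {"offset": [0.414, -1, 0.03], "twist": [0, 0, 0.103], "jaw": 1},
  ],
)

```text
time_s: 8.6
position: [0.4456, 0.0855, 0.3288]
eef_rot: [0.997, 0.083, -0.001, -0.0]
force: [0.8, -0.3, 0.9]
grip_width: 0.0852
finger_force: 0.0
```

Call:
servo_tool(
  steps=[
    {"offset": [0.12, -0.5, 0.02], "twist": [0, 0, 0.05], "jaw": 1},
    {"offset": [0.2, -0.85, 0.02], "twist": [0, 0, 0.09], "jaw": 1},
    {"offset": [0.233, -0.961, 0.03], "twist": [0, 0, 0.094], "jaw": 1},
    {"offset": [0.233, -0.961, 0.03], "twist": [0, 0, 0.094], "jaw": 1},
  ],
)

```text
time_s: 9.0
position: [0.4525, 0.1835, 0.3257]
eef_rot: [1.0, 0.017, -0.001, 0.0]
force: [-0.1, -0.3, 0.3]
grip_width: 0.0854
finger_force: 0.0
```

```bash
cat > chk.py <<'E'
from m import *
u=np.array([np.cos(np.deg2rad(39.2)),np.sin(np.deg2rad(39.2))]);v=np.array([-u[1],u[0]]);c=np.array([.501,-.2043])
for n in("top","scene"):
    im,d=shot(n,n+"1.png"); C=cloud(n,d)
    T=(C[...,:2]-c)@np.stack([u,v],1); z=C[...,2]
    inr=(abs(T[...,0])<.15)&(abs(T[...,1])<.05)&(d>0)&(z<.16)&(z>.05)
    fl=np.median(z[inr&(abs(T[...,0]+.068)%.068>.02)&(z<.1)]); print(n,"floor",fl.round(4))
    m=(inr&(z>fl+.022)).astype(np.uint8)
    k,l,s,_=cv2.connectedComponentsWithStats(m)
    for i in range(1,k):
        if s[i,4]<30: continue
        cn,_=cv2.findContours((l==i).astype(np.uint8),0,2)
        zt=np.median(z[l==i]); P=C[l==i]
        q=T[l==i]; print("puck along/across mm",(q.mean(0)*1000).round(1),"mid",((q.min(0)+q.max(0))*500).round(1),"top",zt.round(4))
    f=inr&(abs(z-fl)<.004); q=T[f]; print("floor along",np.percentile(q[:,0],[1,99]).round(4),"across",np.percentile(q[:,1],[2,98]).round(4))
E
python3 chk.py; python3 plan.py .4545,.190,.23,-88.3 .4545,.190,.191,-88.3
```

```text
top floor 0.0834
puck along/across mm [-101.8    1.3] mid [-102.1    0.7] top 0.1143
floor along [-0.1343  0.1459] across [-0.0355  0.0358]
scene floor 0.0821
puck along/across mm [-104.7    0.8] mid [-102.6    0.5] top 0.1131
floor along [-0.1379  0.145 ] across [-0.0355  0.036 ]
now [0.4528 0.1818 0.3261] tilt [-1.4e-03 -9.0e-04 -1.0e+00]
[0.4545, 0.19, 0.23, -88.3] off [ 0.021 -0.082  0.961] tw [0.001 0.001 0.   ] rows 1.9
[0.4545, 0.19, 0.191, -88.3] off [0.   0.   0.39] tw [-0. -0.  0.] rows 0.8
```

View pics/scene1.png

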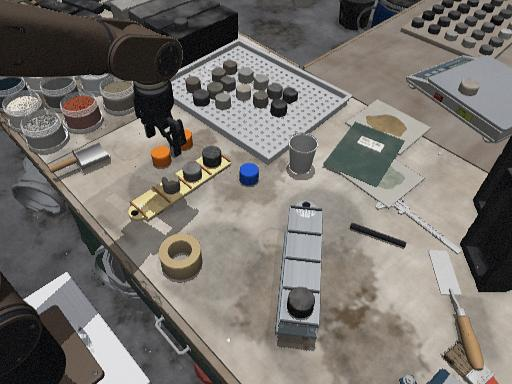

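Puck 1 stands in slot 1 at (300,302), within 2 mm of its centre. Next is puck 2.

Call:
servo_tool(
  steps=[
    {"offset": [0.02, -0.08, 0.3], "twist": [0, 0, 0], "jaw": 1},
    {"offset": [0.02, -0.08, 0.7], "twist": [0, 0, 0], "jaw": 1},
    {"offset": [0.02, -0.08, 0.96], "twist": [0, 0, 0], "jaw": 1},
    {"offset": [0.02, -0.08, 0.96], "twist": [0, 0, 0], "jaw": 1},
  ],
)

```text
time_s: 9.5
position: [0.4528, 0.1885, 0.2268]
eef_rot: [1.0, 0.014, -0.005, 0.001]
force: [-0.6, 0.4, -0.1]
grip_width: 0.0852
finger_force: 0.0
```

```bash
python3 plan.py .4545,.190,.191,-88.3
```

```text
now [0.4528 0.1885 0.2268] tilt [-0.0093 -0.0021 -1.    ]
[0.4545, 0.19, 0.191, -88.3] off [ 0.02  -0.015  0.358] tw [ 0.001  0.006 -0.001] rows 0.7
```

Call:
servo_tool(
  steps=[
    {"offset": [0, -0.01, 0.2], "twist": [0, 0, 0], "jaw": 1},
    {"offset": [0, -0.01, 0.38], "twist": [0, 0, 0], "jaw": 1},
    {"offset": [0, -0.01, 0.38], "twist": [0, 0, 0], "jaw": 1},
    {"offset": [0, -0.01, 0.38], "twist": [0, 0, 0], "jaw": 1},
  ],
)

```text
time_s: 9.9
position: [0.4553, 0.1909, 0.1942]
eef_rot: [1.0, 0.014, 0.001, -0.0]
force: [-0.2, 0.1, 0.0]
grip_width: 0.0852
finger_force: 0.0
```

Call:
servo_tool(
  force=40,
  steps=[
    {"offset": [0, 0, 0], "twist": [0, 0, 0], "jaw": 0.4},
    {"offset": [0, 0, 0], "twist": [0, 0, 0], "jaw": 0.4},
    {"offset": [0, 0, 0], "twist": [0, 0, 0], "jaw": 0.4},
    {"offset": [0, 0, 0], "twist": [0, 0, 0], "jaw": 0.4},
    {"offset": [0, 0, 0], "twist": [0, 0, 0], "jaw": 0.4},
    {"offset": [0, 0, 0], "twist": [0, 0, 0], "jaw": 0.4},
  ],
)

```text
time_s: 10.5
position: [0.4552, 0.1919, 0.1941]
eef_rot: [1.0, 0.015, 0.001, -0.0]
force: [-1.2, -0.1, 6.8]
grip_width: 0.041
finger_force: 40.7
```

```bash
python3 plan.py .4545,.190,.33,-88.3 .4746,-.226,.33,-50.8
```

```text
now [0.4552 0.1919 0.1941] tilt [ 1.5e-03  4.0e-04 -1.0e+00]
part off [-0.004  0.013 -1.   ] tw [-0.    -0.001  0.   ] rows 2.0
[0.4545, 0.19, 0.33, -88.3] off [-0.002  0.005 -0.359] tw [-0. -0.  0.] rows 0.7
part off [ 0.018  1.    -0.   ] tw [-0.    -0.    -0.105] rows 2.0
part off [-0.14  1.   -0.  ] tw [-0.    -0.    -0.106] rows 2.0
part off [-0.307  1.    -0.   ] tw [-0.    -0.    -0.109] rows 2.1
[0.4746, -0.226, 0.33, -50.8] off [-0.494  0.993 -0.001] tw [-0.    -0.    -0.116] rows 2.2
```

Call:
servo_tool(
  steps=[
    {"offset": [0, 0, -0.2], "twist": [0, 0, 0], "jaw": 0.4},
    {"offset": [0, 0, -0.5], "twist": [0, 0, 0], "jaw": 0.4},
    {"offset": [0, 0, -0.8], "twist": [0, 0, 0], "jaw": 0.4},
    {"offset": [0, 0, -1], "twist": [0, 0, 0], "jaw": 0.4},
    {"offset": [0, 0, -1], "twist": [0, 0, 0], "jaw": 0.4},
  ],
)

```text
time_s: 11.0
position: [0.4556, 0.1919, 0.296]
eef_rot: [1.0, 0.015, 0.003, -0.001]
force: [0.6, -0.4, -0.1]
grip_width: 0.0413
finger_force: 41.0
```

Call:
servo_tool(
  steps=[
    {"offset": [0, 0.1, -0.2], "twist": [0, 0, 0], "jaw": 0.4},
    {"offset": [0, 0.35, -0.36], "twist": [0, 0, 0], "jaw": 0.4},
  ],
)

```text
time_s: 11.2
position: [0.4549, 0.1571, 0.3275]
eef_rot: [1.0, 0.016, -0.002, -0.0]
force: [0.4, 0.9, -0.4]
grip_width: 0.0407
finger_force: 40.9
```

Call:
servo_tool(
  steps=[
    {"offset": [0.01, 0.35, 0], "twist": [0, 0, -0.05], "jaw": 0.4},
    {"offset": [0.02, 0.7, 0], "twist": [0, 0, -0.105], "jaw": 0.4},
  ],
)

```text
time_s: 11.4
position: [0.4592, 0.086, 0.3277]
eef_rot: [0.995, 0.096, -0.001, -0.0]
force: [0.6, -0.0, -1.3]
grip_width: 0.041
finger_force: 40.9
```

Call:
servo_tool(
  steps=[
    {"offset": [-0.07, 0.5, 0], "twist": [0, 0, -0.05], "jaw": 0.4},
    {"offset": [-0.14, 1, 0], "twist": [0, 0, -0.106], "jaw": 0.4},
  ],
)

```text
time_s: 11.6
position: [0.4637, -0.0144, 0.327]
eef_rot: [0.985, 0.175, -0.001, -0.0]
force: [1.2, 0.1, -1.2]
grip_width: 0.0415
finger_force: 40.9
```

Call:
servo_tool(
  steps=[
    {"offset": [-0.15, 0.5, 0], "twist": [0, 0, -0.05], "jaw": 0.4},
    {"offset": [-0.307, 1, 0], "twist": [0, 0, -0.109], "jaw": 0.4},
  ],
)

```text
time_s: 11.8
position: [0.4686, -0.1147, 0.327]
eef_rot: [0.967, 0.254, -0.001, -0.001]
force: [0.8, -0.5, -1.4]
grip_width: 0.0413
finger_force: 40.9
```

Call:
servo_tool(
  steps=[
    {"offset": [-0.2, 0.4, 0], "twist": [0, 0, -0.05], "jaw": 0.4},
    {"offset": [-0.35, 0.7, 0], "twist": [0, 0, -0.1], "jaw": 0.4},
    {"offset": [-0.43, 0.85, 0], "twist": [0, 0, -0.116], "jaw": 0.4},
    {"offset": [-0.43, 0.85, 0], "twist": [0, 0, -0.116], "jaw": 0.4},
    {"offset": [-0.43, 0.85, 0], "twist": [0, 0, -0.116], "jaw": 0.4},
  ],
)

```text
time_s: 12.3
position: [0.4729, -0.208, 0.3271]
eef_rot: [0.942, 0.335, -0.001, -0.001]
force: [-1.2, 0.3, -0.5]
grip_width: 0.0412
finger_force: 41.0
```

```bash
python3 plan.py .4746,-.226,.275,-50.8 .4746,-.226,.264,-50.8
```

```text
now [ 0.4729 -0.208   0.3271] tilt [-0.0026  0.0022 -1.    ]
[0.4746, -0.226, 0.275, -50.8] off [-0.1    0.152  0.52 ] tw [-0.002  0.    -0.001] rows 1.1
[0.4746, -0.226, 0.264, -50.8] off [0.   0.   0.11] tw [-0.  0. -0.] rows 0.2
```

Call:
servo_tool(
  steps=[
    {"offset": [-0.1, 0.15, 0.05], "twist": [0, 0, 0], "jaw": 0.4},
    {"offset": [-0.1, 0.15, 0.3], "twist": [0, 0, 0], "jaw": 0.4},
    {"offset": [-0.1, 0.15, 0.5], "twist": [0, 0, 0], "jaw": 0.4},
    {"offset": [-0.1, 0.15, 0.52], "twist": [0, 0, 0], "jaw": 0.4},
    {"offset": [-0.1, 0.15, 0.52], "twist": [0, 0, 0], "jaw": 0.4},
  ],
)

```text
time_s: 12.8
position: [0.475, -0.2257, 0.2761]
eef_rot: [0.942, 0.336, -0.001, -0.001]
force: [-0.7, -0.7, -0.5]
grip_width: 0.041
finger_force: 40.9
```

```bash
python3 plan.py .4746,-.226,.264,-50.8
```

```text
now [ 0.475  -0.2257  0.2761] tilt [-0.0015  0.001  -1.    ]
[0.4746, -0.226, 0.264, -50.8] off [-0.005 -0.001  0.121] tw [-0.001  0.     0.   ] rows 0.2
```

Call:
servo_tool(
  steps=[
    {"offset": [0, 0, 0.04], "twist": [0, 0, 0], "jaw": 0.4},
    {"offset": [0, 0, 0.08], "twist": [0, 0, 0], "jaw": 0.4},
    {"offset": [0, 0, 0.11], "twist": [0, 0, 0], "jaw": 0.4},
    {"offset": [0, 0, 0.125], "twist": [0, 0, 0], "jaw": 0.4},
    {"offset": [0, 0, 0.125], "twist": [0, 0, 0], "jaw": 0.4},
  ],
)

```text
time_s: 13.3
position: [0.4751, -0.2262, 0.2645]
eef_rot: [0.942, 0.335, 0.0, 0.0]
force: [-0.7, 0.2, -0.4]
grip_width: 0.0413
finger_force: 41.0
```

Call:
servo_tool(
  steps=[
    {"offset": [0, 0, 0], "twist": [0, 0, 0], "jaw": 0.6},
    {"offset": [0, 0, 0], "twist": [0, 0, 0], "jaw": 0.7},
    {"offset": [0, 0, 0], "twist": [0, 0, 0], "jaw": 0.85},
    {"offset": [0, 0, 0], "twist": [0, 0, 0], "jaw": 1},
    {"offset": [0, 0, 0], "twist": [0, 0, 0], "jaw": 1},
  ],
)

```text
time_s: 13.8
position: [0.4751, -0.2262, 0.2645]
eef_rot: [0.942, 0.335, 0.0, 0.0]
force: [-1.1, -0.2, -1.1]
grip_width: 0.085
finger_force: 0.0
```

Call:
servo_tool(
  steps=[
    {"offset": [0, 0, -0.2], "twist": [0, 0, 0], "jaw": 1},
    {"offset": [0, 0, -0.5], "twist": [0, 0, 0], "jaw": 1},
    {"offset": [0, 0, -0.7], "twist": [0, 0, 0], "jaw": 1},
    {"offset": [0, 0, -0.7], "twist": [0, 0, 0], "jaw": 1},
  ],
)

```text
time_s: 14.2
position: [0.476, -0.2268, 0.338]
eef_rot: [0.942, 0.335, 0.002, 0.003]
force: [1.1, 0.2, -0.3]
grip_width: 0.0853
finger_force: 0.0
```

```bash
python3 plan.py .522,.190,.33,-88.3 .522,.190,.191,-88.3
```

```text
now [ 0.476  -0.2268  0.338 ] tilt [ 0.006  -0.0044 -1.    ]
part off [ 1.    -0.984  0.022] tw [ 0.001 -0.001  0.146] rows 2.8
part off [ 0.648 -1.     0.019] tw [ 0.001 -0.001  0.124] rows 2.4
part off [ 0.41  -1.     0.017] tw [ 0.002 -0.001  0.112] rows 2.2
[0.522, 0.19, 0.33, -88.3] off [ 0.113 -0.506  0.01 ] tw [0.    0.    0.054] rows 1.0
part off [ 0. -0.  1.] tw [0. 0. 0.] rows 2.0
[0.522, 0.19, 0.191, -88.3] off [ 0.   -0.    0.39] tw [0. 0. 0.] rows 0.8
```

Call:
servo_tool(
  steps=[
    {"offset": [0.35, -0.35, 0], "twist": [0, 0, 0.05], "jaw": 1},
    {"offset": [0.7, -0.68, 0.02], "twist": [0, 0, 0.1], "jaw": 1},
    {"offset": [1, -0.984, 0.02], "twist": [0, 0, 0.146], "jaw": 1},
  ],
)

```text
time_s: 14.5
position: [0.4899, -0.0851, 0.3306]
eef_rot: [0.974, 0.228, -0.001, -0.001]
force: [1.0, 0.3, -0.2]
grip_width: 0.0856
finger_force: 0.0
```

Call:
servo_tool(
  steps=[
    {"offset": [0.2, -0.35, 0], "twist": [0, 0, 0.04], "jaw": 1},
    {"offset": [0.43, -0.7, 0.02], "twist": [0, 0, 0.08], "jaw": 1},
    {"offset": [0.648, -1, 0.02], "twist": [0, 0, 0.124], "jaw": 1},
  ],
)

```text
time_s: 14.8
position: [0.5027, 0.0337, 0.3285]
eef_rot: [0.99, 0.138, -0.001, -0.0]
force: [0.5, 0.3, -0.8]
grip_width: 0.0853
finger_force: 0.0
```

Call:
servo_tool(
  steps=[
    {"offset": [0.2, -0.5, 0.02], "twist": [0, 0, 0.05], "jaw": 1},
    {"offset": [0.41, -1, 0.02], "twist": [0, 0, 0.112], "jaw": 1},
  ],
)

```text
time_s: 15.0
position: [0.5139, 0.1327, 0.3266]
eef_rot: [0.999, 0.053, -0.001, 0.0]
force: [1.1, -0.4, 0.2]
grip_width: 0.0853
finger_force: 0.0
```

Call:
servo_tool(
  steps=[
    {"offset": [0.08, -0.35, 0], "twist": [0, 0, 0.03], "jaw": 1},
    {"offset": [0.12, -0.54, 0.01], "twist": [0, 0, 0.054], "jaw": 1},
    {"offset": [0.12, -0.54, 0.01], "twist": [0, 0, 0.054], "jaw": 1},
    {"offset": [0.12, -0.54, 0.01], "twist": [0, 0, 0.054], "jaw": 1},
  ],
)

```text
time_s: 15.4
position: [0.52, 0.1861, 0.3259]
eef_rot: [1.0, 0.016, -0.001, 0.0]
force: [0.4, -0.9, -0.9]
grip_width: 0.0856
finger_force: 0.0
```

```bash
python3 chk.py; python3 plan.py .522,.190,.23,-88.3 .522,.190,.191,-88.3
```

```text
top floor 0.0791
puck along/across mm [-31.4   2.1] mid [-31.8   1.9] top 0.1122
puck along/across mm [-101.7    1.2] mid [-1.023e+02  1.000e-01] top 0.1102
floor along [-0.1349  0.146 ] across [-0.0355  0.0358]
scene floor 0.0779
puck along/across mm [-34.6   2.2] mid [-31.6   2. ] top 0.1112
puck along/across mm [-104.5    0.7] mid [-102.6    0.4] top 0.109
floor along [-0.1379  0.1451] across [-0.0355  0.0361]
now [0.5203 0.1852 0.3266] tilt [-1.3e-03 -5.0e-04 -1.0e+00]
[0.522, 0.19, 0.23, -88.3] off [ 0.02  -0.048  0.966] tw [ 0.     0.001 -0.   ] rows 1.9
[0.522, 0.19, 0.191, -88.3] off [-0.   -0.    0.39] tw [ 0. -0. -0.] rows 0.8
```

Both pucks are centred within 3 mm. Next is puck 3.

Call:
servo_tool(
  steps=[
    {"offset": [0.02, -0.05, 0.3], "twist": [0, 0, 0], "jaw": 1},
    {"offset": [0.02, -0.05, 0.7], "twist": [0, 0, 0], "jaw": 1},
    {"offset": [0.02, -0.05, 0.96], "twist": [0, 0, 0], "jaw": 1},
    {"offset": [0.02, -0.05, 0.96], "twist": [0, 0, 0], "jaw": 1},
  ],
)

```text
time_s: 15.9
position: [0.5203, 0.1895, 0.2269]
eef_rot: [1.0, 0.014, -0.005, 0.001]
force: [-0.9, -1.0, 0.0]
grip_width: 0.0852
finger_force: 0.0
```

Call:
servo_tool(
  steps=[
    {"offset": [0, 0, 0.2], "twist": [0, 0, 0], "jaw": 1},
    {"offset": [0, 0, 0.39], "twist": [0, 0, 0], "jaw": 1},
    {"offset": [0, 0, 0.39], "twist": [0, 0, 0], "jaw": 1},
    {"offset": [0, 0, 0.39], "twist": [0, 0, 0], "jaw": 1},
  ],
)

```text
time_s: 16.3
position: [0.523, 0.1907, 0.1938]
eef_rot: [1.0, 0.014, 0.001, -0.0]
force: [-0.4, 0.7, -0.5]
grip_width: 0.0849
finger_force: 0.0
```

Call:
servo_tool(
  force=40,
  steps=[
    {"offset": [0, 0, 0], "twist": [0, 0, 0], "jaw": 0.4},
    {"offset": [0, 0, 0], "twist": [0, 0, 0], "jaw": 0.4},
    {"offset": [0, 0, 0], "twist": [0, 0, 0], "jaw": 0.4},
    {"offset": [0, 0, 0], "twist": [0, 0, 0], "jaw": 0.4},
    {"offset": [0, 0, 0], "twist": [0, 0, 0], "jaw": 0.4},
    {"offset": [0, 0, 0], "twist": [0, 0, 0], "jaw": 0.4},
  ],
)

```text
time_s: 16.9
position: [0.523, 0.1913, 0.194]
eef_rot: [1.0, 0.015, 0.001, -0.0]
force: [-1.2, -0.3, 5.9]
grip_width: 0.0461
finger_force: 41.1
```

```bash
python3 plan.py .522,.190,.33,-88.3 .527,-.183,.33,-50.8
```

```text
now [0.523  0.1913 0.194 ] tilt [ 2.e-03  4.e-04 -1.e+00]
part off [-0.005  0.009 -1.   ] tw [-0.    -0.001  0.   ] rows 2.0
[0.522, 0.19, 0.33, -88.3] off [-0.003  0.004 -0.36 ] tw [-0. -0.  0.] rows 0.7
part off [-0.017  1.    -0.   ] tw [-0.    -0.    -0.117] rows 2.0
part off [-0.194  1.    -0.   ] tw [-0.    -0.    -0.119] rows 2.0
part off [-0.388  1.    -0.001] tw [-0.    -0.    -0.125] rows 2.1
[0.527, -0.183, 0.33, -50.8] off [-0.338  0.542 -0.   ] tw [ 0.    -0.    -0.075] rows 1.3
```

Call:
servo_tool(
  steps=[
    {"offset": [0, 0, -0.2], "twist": [0, 0, 0], "jaw": 0.4},
    {"offset": [0, 0, -0.5], "twist": [0, 0, 0], "jaw": 0.4},
    {"offset": [0, 0, -0.8], "twist": [0, 0, 0], "jaw": 0.4},
    {"offset": [0, 0, -1], "twist": [0, 0, 0], "jaw": 0.4},
    {"offset": [0, 0, -1], "twist": [0, 0, 0], "jaw": 0.4},
  ],
)

```text
time_s: 17.4
position: [0.5233, 0.1914, 0.2959]
eef_rot: [1.0, 0.015, 0.004, -0.001]
force: [0.9, 0.8, -2.1]
grip_width: 0.046
finger_force: 41.7
```

Call:
servo_tool(
  steps=[
    {"offset": [0, 0.1, -0.2], "twist": [0, 0, 0], "jaw": 0.4},
    {"offset": [0, 0.35, -0.36], "twist": [0, 0, 0], "jaw": 0.4},
  ],
)

```text
time_s: 17.6
position: [0.5225, 0.1568, 0.3269]
eef_rot: [1.0, 0.016, -0.002, -0.0]
force: [0.5, -1.0, -1.2]
grip_width: 0.0462
finger_force: 41.7
```

Call:
servo_tool(
  steps=[
    {"offset": [0, 0.35, 0], "twist": [0, 0, -0.05], "jaw": 0.4},
    {"offset": [-0.02, 0.7, 0], "twist": [0, 0, -0.117], "jaw": 0.4},
  ],
)

```text
time_s: 17.8
position: [0.523, 0.0854, 0.3273]
eef_rot: [0.994, 0.105, -0.001, -0.0]
force: [-0.3, -0.6, -1.2]
grip_width: 0.0463
finger_force: 41.7
```

Call:
servo_tool(
  steps=[
    {"offset": [-0.1, 0.5, 0], "twist": [0, 0, -0.06], "jaw": 0.4},
    {"offset": [-0.194, 1, 0], "twist": [0, 0, -0.119], "jaw": 0.4},
  ],
)

```text
time_s: 18.0
position: [0.5239, -0.015, 0.3264]
eef_rot: [0.981, 0.193, -0.001, -0.001]
force: [0.3, 0.2, -1.4]
grip_width: 0.0459
finger_force: 41.7
```

Call:
servo_tool(
  steps=[
    {"offset": [-0.19, 0.5, 0], "twist": [0, 0, -0.06], "jaw": 0.4},
    {"offset": [-0.388, 1, 0], "twist": [0, 0, -0.125], "jaw": 0.4},
  ],
)

```text
time_s: 18.2
position: [0.5253, -0.1156, 0.3264]
eef_rot: [0.959, 0.284, -0.001, -0.001]
force: [1.1, 0.2, -0.9]
grip_width: 0.0463
finger_force: 41.7
```

Call:
servo_tool(
  steps=[
    {"offset": [-0.2, 0.3, 0], "twist": [0, 0, -0.04], "jaw": 0.4},
    {"offset": [-0.3, 0.47, 0], "twist": [0, 0, -0.07], "jaw": 0.4},
    {"offset": [-0.32, 0.5, 0], "twist": [0, 0, -0.075], "jaw": 0.4},
    {"offset": [-0.32, 0.5, 0], "twist": [0, 0, -0.075], "jaw": 0.4},
    {"offset": [-0.32, 0.5, 0], "twist": [0, 0, -0.075], "jaw": 0.4},
  ],
)

```text
time_s: 18.7
position: [0.5261, -0.1722, 0.3273]
eef_rot: [0.942, 0.335, -0.001, -0.001]
force: [-0.8, -0.5, -1.8]
grip_width: 0.0463
finger_force: 41.7
```

```bash
python3 plan.py .527,-.183,.275,-50.8 .527,-.183,.2595,-50.8
```

```text
now [ 0.5261 -0.1722  0.3273] tilt [-0.0017  0.0014 -1.    ]
[0.527, -0.183, 0.275, -50.8] off [-0.061  0.091  0.523] tw [-0.001  0.    -0.   ] rows 1.1
[0.527, -0.183, 0.2595, -50.8] off [-0.     0.     0.155] tw [-0.  0. -0.] rows 0.3
```

Call:
servo_tool(
  steps=[
    {"offset": [-0.06, 0.09, 0.05], "twist": [0, 0, 0], "jaw": 0.4},
    {"offset": [-0.06, 0.09, 0.3], "twist": [0, 0, 0], "jaw": 0.4},
    {"offset": [-0.06, 0.09, 0.5], "twist": [0, 0, 0], "jaw": 0.4},
    {"offset": [-0.06, 0.09, 0.52], "twist": [0, 0, 0], "jaw": 0.4},
    {"offset": [-0.06, 0.09, 0.52], "twist": [0, 0, 0], "jaw": 0.4},
  ],
)

```text
time_s: 19.2
position: [0.5273, -0.1836, 0.2758]
eef_rot: [0.942, 0.336, -0.001, -0.001]
force: [0.7, 0.3, 0.2]
grip_width: 0.0461
finger_force: 41.7
```

Call:
servo_tool(
  steps=[
    {"offset": [0, 0, 0.05], "twist": [0, 0, 0], "jaw": 0.4},
    {"offset": [0, 0, 0.09], "twist": [0, 0, 0], "jaw": 0.4},
    {"offset": [0, 0, 0.13], "twist": [0, 0, 0], "jaw": 0.4},
    {"offset": [0, 0, 0.16], "twist": [0, 0, 0], "jaw": 0.4},
    {"offset": [0, 0, 0.16], "twist": [0, 0, 0], "jaw": 0.4},
  ],
)

```text
time_s: 19.7
position: [0.5273, -0.184, 0.2601]
eef_rot: [0.942, 0.335, -0.0, -0.0]
force: [-0.2, 0.3, -1.2]
grip_width: 0.0459
finger_force: 41.7
```

```bash
python3 plan.py .527,-.183,.2595,-50.8
```

```text
now [ 0.5273 -0.184   0.2601] tilt [-3.e-04  2.e-04 -1.e+00]
[0.527, -0.183, 0.2595, -50.8] off [ 0.004 -0.009  0.006] tw [-0.  0. -0.] rows 0.0
```

Call:
servo_tool(
  steps=[
    {"offset": [0, 0, 0], "twist": [0, 0, 0], "jaw": 0.6},
    {"offset": [0, 0, 0], "twist": [0, 0, 0], "jaw": 0.7},
    {"offset": [0, 0, 0], "twist": [0, 0, 0], "jaw": 0.85},
    {"offset": [0, 0, 0], "twist": [0, 0, 0], "jaw": 1},
    {"offset": [0, 0, 0], "twist": [0, 0, 0], "jaw": 1},
  ],
)

```text
time_s: 20.2
position: [0.5274, -0.184, 0.2606]
eef_rot: [0.942, 0.335, 0.0, 0.0]
force: [-1.1, -0.2, 0.7]
grip_width: 0.0855
finger_force: 0.0
```

Call:
servo_tool(
  steps=[
    {"offset": [0, 0, -0.2], "twist": [0, 0, 0], "jaw": 1},
    {"offset": [0, 0, -0.5], "twist": [0, 0, 0], "jaw": 1},
    {"offset": [0, 0, -0.7], "twist": [0, 0, 0], "jaw": 1},
    {"offset": [0, 0, -0.7], "twist": [0, 0, 0], "jaw": 1},
  ],
)

```text
time_s: 20.6
position: [0.5283, -0.1845, 0.3343]
eef_rot: [0.942, 0.335, 0.002, 0.003]
force: [0.3, 0.1, -0.0]
grip_width: 0.0853
finger_force: 0.0
```

```bash
python3 - <<'E'
from m import *
for n in("top","scene"):
    a=np.load(f"/tmp/{n}.npz")
    for p in pucks(n,a["d"],a["im"],(.55,.65,.1,.25),.028,.06): print(p)
E
python3 plan.py .590,.191,.33,-88.3
```

```text
(array([0.6287, 0.1062]), np.float64(0.0358), array([0.6271, 0.1035]), np.int32(66))
(array([0.593 , 0.1963]), np.float64(0.0463), array([0.5937, 0.196 ]), np.int32(262))
(array([0.5896, 0.1935]), np.float64(0.0445), array([0.5885, 0.1911]), np.int32(276))
(array([0.6277, 0.1068]), np.float64(0.0351), array([0.6263, 0.1009]), np.int32(55))
now [ 0.5283 -0.1845  0.3343] tilt [ 0.0066 -0.0038 -1.    ]
part off [ 1.    -0.885  0.011] tw [ 0.001 -0.001  0.153] rows 2.7
part off [ 0.71  -1.     0.011] tw [ 0.001 -0.001  0.141] rows 2.5
part off [ 0.429 -1.     0.01 ] tw [ 0.002 -0.001  0.124] rows 2.2
[0.59, 0.191, 0.33, -88.3] off [ 0.034 -0.152  0.002] tw [-0.    -0.     0.018] rows 0.3
```

Call:
servo_tool(
  steps=[
    {"offset": [0.35, -0.3, 0], "twist": [0, 0, 0.05], "jaw": 1},
    {"offset": [0.7, -0.6, 0], "twist": [0, 0, 0.1], "jaw": 1},
    {"offset": [1, -0.885, 0.01], "twist": [0, 0, 0.153], "jaw": 1},
  ],
)

```text
time_s: 20.9
position: [0.5487, -0.0508, 0.328]
eef_rot: [0.975, 0.223, -0.001, -0.0]
force: [0.6, -0.4, 0.4]
grip_width: 0.0854
finger_force: 0.0
```

Call:
servo_tool(
  steps=[
    {"offset": [0.25, -0.35, 0], "twist": [0, 0, 0.05], "jaw": 1},
    {"offset": [0.48, -0.7, 0], "twist": [0, 0, 0.1], "jaw": 1},
    {"offset": [0.71, -1, 0.01], "twist": [0, 0, 0.141], "jaw": 1},
  ],
)

```text
time_s: 21.2
position: [0.5683, 0.0708, 0.3268]
eef_rot: [0.993, 0.12, -0.001, -0.0]
force: [0.9, -0.5, -0.3]
grip_width: 0.0853
finger_force: 0.0
```

Call:
servo_tool(
  steps=[
    {"offset": [0.2, -0.5, 0], "twist": [0, 0, 0.06], "jaw": 1},
    {"offset": [0.429, -1, 0.01], "twist": [0, 0, 0.124], "jaw": 1},
  ],
)

```text
time_s: 21.4
position: [0.5844, 0.1691, 0.3259]
eef_rot: [1.0, 0.026, -0.001, 0.0]
force: [0.2, -0.6, 0.9]
grip_width: 0.0853
finger_force: 0.0
```

Call:
servo_tool(
  steps=[
    {"offset": [0.04, -0.2, 0], "twist": [0, 0, 0.018], "jaw": 1},
    {"offset": [0.05, -0.23, 0], "twist": [0, 0, 0.018], "jaw": 1},
    {"offset": [0.05, -0.23, 0], "twist": [0, 0, 0.018], "jaw": 1},
  ],
)

```text
time_s: 21.7
position: [0.5882, 0.191, 0.326]
eef_rot: [1.0, 0.016, -0.001, 0.0]
force: [-0.5, -1.0, -0.1]
grip_width: 0.0855
finger_force: 0.0
```

```bash
python3 chk.py; python3 plan.py .591,.194,.23,-88.3
```

```text
top floor 0.0737
puck along/across mm [33.8  1.8] mid [33.7  1.4] top 0.1033
puck along/across mm [-31.1   2. ] mid [-31.3   1.2] top 0.1071
puck along/across mm [-101.7    1.1] mid [-102.2    0.7] top 0.1047
floor along [-0.1356  0.1465] across [-0.0358  0.036 ]
scene floor 0.0726
puck along/across mm [31.5  1.8] mid [33.9  1.5] top 0.1019
puck along/across mm [-34.6   2. ] mid [-32.6   1.8] top 0.1058
puck along/across mm [-104.5    0.8] mid [-102.5    1. ] top 0.1035
floor along [-0.1381  0.1461] across [-0.0358  0.0363]
now [0.5884 0.1897 0.3266] tilt [-1.5e-03 -6.0e-04 -1.0e+00]
[0.591, 0.194, 0.23, -88.3] off [ 0.029 -0.043  0.966] tw [ 0.     0.001 -0.   ] rows 1.9
```

All three pucks are good. The floor is at 73 mm. Next is puck 4.

Call:
servo_tool(
  steps=[
    {"offset": [0.02, -0.04, 0.3], "twist": [0, 0, 0], "jaw": 1},
    {"offset": [0.02, -0.04, 0.7], "twist": [0, 0, 0], "jaw": 1},
    {"offset": [0.02, -0.04, 0.96], "twist": [0, 0, 0], "jaw": 1},
    {"offset": [0.02, -0.04, 0.96], "twist": [0, 0, 0], "jaw": 1},
  ],
)

```text
time_s: 22.2
position: [0.5884, 0.1928, 0.2265]
eef_rot: [1.0, 0.014, -0.005, 0.001]
force: [-1.4, 0.6, -0.4]
grip_width: 0.0856
finger_force: 0.0
```

Call:
servo_tool(
  steps=[
    {"offset": [0, 0, 0.2], "twist": [0, 0, 0], "jaw": 1},
    {"offset": [0, 0, 0.39], "twist": [0, 0, 0], "jaw": 1},
    {"offset": [0, 0, 0.39], "twist": [0, 0, 0], "jaw": 1},
    {"offset": [0, 0, 0.39], "twist": [0, 0, 0], "jaw": 1},
  ],
)

```text
time_s: 22.6
position: [0.591, 0.1942, 0.194]
eef_rot: [1.0, 0.014, 0.001, -0.0]
force: [0.2, 1.4, -0.3]
grip_width: 0.0859
finger_force: 0.0
```

Call:
servo_tool(
  force=40,
  steps=[
    {"offset": [0, 0, 0], "twist": [0, 0, 0], "jaw": 0.4},
    {"offset": [0, 0, 0], "twist": [0, 0, 0], "jaw": 0.4},
    {"offset": [0, 0, 0], "twist": [0, 0, 0], "jaw": 0.4},
    {"offset": [0, 0, 0], "twist": [0, 0, 0], "jaw": 0.4},
    {"offset": [0, 0, 0], "twist": [0, 0, 0], "jaw": 0.4},
    {"offset": [0, 0, 0], "twist": [0, 0, 0], "jaw": 0.4},
  ],
)

```text
time_s: 23.2
position: [0.5913, 0.1951, 0.1945]
eef_rot: [1.0, 0.015, 0.002, -0.0]
force: [0.1, -0.3, 6.3]
grip_width: 0.0481
finger_force: 42.1
```

```bash
python3 plan.py .591,.194,.33,-88.3 .580,-.140,.33,-50.8
```

```text
now [0.5913 0.1951 0.1945] tilt [ 3.e-03  7.e-04 -1.e+00]
part off [ 0.001  0.007 -1.   ] tw [-0.    -0.001  0.   ] rows 2.0
[0.591, 0.194, 0.33, -88.3] off [-0.     0.003 -0.355] tw [-0.    -0.001  0.   ] rows 0.7
part off [-0.063  1.    -0.   ] tw [-0.    -0.    -0.131] rows 2.0
part off [-0.265  1.    -0.001] tw [-0.    -0.    -0.135] rows 2.1
part off [-0.498  1.    -0.001] tw [-0.    -0.    -0.146] rows 2.2
[0.58, -0.14, 0.33, -50.8] off [-0.119  0.146  0.   ] tw [-0.    -0.    -0.024] rows 0.4
```

Call:
servo_tool(
  steps=[
    {"offset": [0, 0, -0.2], "twist": [0, 0, 0], "jaw": 0.4},
    {"offset": [0, 0, -0.5], "twist": [0, 0, 0], "jaw": 0.4},
    {"offset": [0, 0, -0.8], "twist": [0, 0, 0], "jaw": 0.4},
    {"offset": [0, 0, -1], "twist": [0, 0, 0], "jaw": 0.4},
    {"offset": [0, 0, -1], "twist": [0, 0, 0], "jaw": 0.4},
  ],
)

```text
time_s: 23.7
position: [0.5913, 0.195, 0.2961]
eef_rot: [1.0, 0.015, 0.003, -0.0]
force: [0.4, -0.6, -1.1]
grip_width: 0.0475
finger_force: 42.0
```

Call:
servo_tool(
  steps=[
    {"offset": [0, 0.1, -0.2], "twist": [0, 0, 0], "jaw": 0.4},
    {"offset": [0, 0.35, -0.36], "twist": [0, 0, 0], "jaw": 0.4},
  ],
)

```text
time_s: 23.9
position: [0.5905, 0.1606, 0.3265]
eef_rot: [1.0, 0.016, -0.002, -0.0]
force: [0.1, 0.1, -1.0]
grip_width: 0.0482
finger_force: 42.0
```

Call:
servo_tool(
  steps=[
    {"offset": [-0.03, 0.35, 0], "twist": [0, 0, -0.06], "jaw": 0.4},
    {"offset": [-0.06, 0.66, 0], "twist": [0, 0, -0.131], "jaw": 0.4},
  ],
)

```text
time_s: 24.1
position: [0.5868, 0.0927, 0.327]
eef_rot: [0.993, 0.115, -0.001, 0.0]
force: [1.1, 0.1, -1.8]
grip_width: 0.0479
finger_force: 42.0
```

Call:
servo_tool(
  steps=[
    {"offset": [-0.13, 0.5, 0], "twist": [0, 0, -0.06], "jaw": 0.4},
    {"offset": [-0.2, 0.75, 0], "twist": [0, 0, -0.1], "jaw": 0.4},
    {"offset": [-0.265, 1, 0], "twist": [0, 0, -0.135], "jaw": 0.4},
  ],
)

```text
time_s: 24.4
position: [0.5831, -0.0114, 0.3261]
eef_rot: [0.977, 0.213, -0.002, -0.001]
force: [0.0, 0.6, -2.1]
grip_width: 0.0475
finger_force: 42.0
```

Call:
servo_tool(
  steps=[
    {"offset": [-0.2, 0.4, 0], "twist": [0, 0, -0.06], "jaw": 0.4},
    {"offset": [-0.38, 0.75, 0], "twist": [0, 0, -0.12], "jaw": 0.4},
    {"offset": [-0.498, 1, 0], "twist": [0, 0, -0.17], "jaw": 0.4},
    {"offset": [-0.498, 1, 0], "twist": [0, 0, -0.17], "jaw": 0.4},
    {"offset": [-0.498, 1, 0], "twist": [0, 0, -0.17], "jaw": 0.4},
  ],
)

```text
time_s: 24.9
position: [0.5798, -0.1217, 0.3265]
eef_rot: [0.942, 0.334, -0.001, -0.001]
force: [-0.3, 0.6, -1.8]
grip_width: 0.0483
finger_force: 42.0
```

```bash
python3 plan.py .580,-.140,.275,-50.8 .580,-.140,.2545,-50.8
```

```text
now [ 0.5798 -0.1217  0.3265] tilt [-0.0032  0.0017 -1.    ]
[0.58, -0.14, 0.275, -50.8] off [-0.113  0.145  0.515] tw [-0.002  0.001 -0.002] rows 1.1
[0.58, -0.14, 0.2545, -50.8] off [0.    0.    0.205] tw [-0. -0.  0.] rows 0.4
```

Call:
servo_tool(
  steps=[
    {"offset": [-0.113, 0.143, 0.05], "twist": [0, 0, 0], "jaw": 0.4},
    {"offset": [-0.113, 0.143, 0.3], "twist": [0, 0, 0], "jaw": 0.4},
    {"offset": [-0.113, 0.143, 0.5], "twist": [0, 0, 0], "jaw": 0.4},
    {"offset": [-0.113, 0.143, 0.515], "twist": [0, 0, 0], "jaw": 0.4},
    {"offset": [-0.113, 0.143, 0.515], "twist": [0, 0, 0], "jaw": 0.4},
  ],
)

```text
time_s: 25.4
position: [0.5804, -0.1392, 0.2761]
eef_rot: [0.942, 0.336, -0.001, -0.001]
force: [-0.5, -0.6, -1.4]
grip_width: 0.0483
finger_force: 42.0
```

Call:
servo_tool(
  steps=[
    {"offset": [0, 0, 0.06], "twist": [0, 0, 0], "jaw": 0.4},
    {"offset": [0, 0, 0.11], "twist": [0, 0, 0], "jaw": 0.4},
    {"offset": [0, 0, 0.15], "twist": [0, 0, 0], "jaw": 0.4},
    {"offset": [0, 0, 0.18], "twist": [0, 0, 0], "jaw": 0.4},
    {"offset": [0, 0, 0.21], "twist": [0, 0, 0], "jaw": 0.4},
    {"offset": [0, 0, 0.21], "twist": [0, 0, 0], "jaw": 0.4},
  ],
)

```text
time_s: 26.0
position: [0.5805, -0.1396, 0.2556]
eef_rot: [0.942, 0.335, -0.0, -0.0]
force: [0.4, -0.6, -1.6]
grip_width: 0.048
finger_force: 42.0
```

```bash
python3 plan.py .580,-.140,.2545,-50.8
```

```text
now [ 0.5805 -0.1396  0.2556] tilt [-7.e-04  3.e-04 -1.e+00]
[0.58, -0.14, 0.2545, -50.8] off [-0.006  0.     0.011] tw [-0.  0. -0.] rows 0.0
```

Call:
servo_tool(
  steps=[
    {"offset": [0, 0, 0.01], "twist": [0, 0, 0], "jaw": 0.4},
    {"offset": [0, 0, 0.01], "twist": [0, 0, 0], "jaw": 0.6},
    {"offset": [0, 0, 0.01], "twist": [0, 0, 0], "jaw": 0.7},
    {"offset": [0, 0, 0.01], "twist": [0, 0, 0], "jaw": 0.85},
    {"offset": [0, 0, 0.01], "twist": [0, 0, 0], "jaw": 1},
    {"offset": [0, 0, 0.01], "twist": [0, 0, 0], "jaw": 1},
  ],
)

```text
time_s: 26.6
position: [0.5807, -0.1397, 0.2553]
eef_rot: [0.942, 0.335, 0.0, 0.0]
force: [-0.2, -0.8, 0.1]
grip_width: 0.0855
finger_force: 0.0
```

Call:
servo_tool(
  steps=[
    {"offset": [0, 0, -0.2], "twist": [0, 0, 0], "jaw": 1},
    {"offset": [0, 0, -0.5], "twist": [0, 0, 0], "jaw": 1},
    {"offset": [0, 0, -0.9], "twist": [0, 0, 0], "jaw": 1},
    {"offset": [0, 0, -0.9], "twist": [0, 0, 0], "jaw": 1},
  ],
)

```text
time_s: 27.0
position: [0.5823, -0.1402, 0.3523]
eef_rot: [0.942, 0.335, 0.005, 0.004]
force: [0.9, -0.1, 0.9]
grip_width: 0.0855
finger_force: 0.0
```

Call:
servo_tool(
  steps=[
    {"offset": [0.5, -0.5, 0], "twist": [0, 0, 0], "jaw": 1},
    {"offset": [1, -1, 0], "twist": [0, 0, 0], "jaw": 1},
    {"offset": [1, -1, 0], "twist": [0, 0, 0], "jaw": 1},
    {"offset": [1, -1, 0], "twist": [0, 0, 0], "jaw": 1},
  ],
)

```text
time_s: 27.4
position: [0.5947, 0.0053, 0.3446]
eef_rot: [0.941, 0.338, 0.0, -0.001]
force: [-0.6, -0.7, 0.5]
grip_width: 0.0854
finger_force: 0.0
```

Call:
servo_tool(
  steps=[
    {"offset": [0.5, -0.5, 0], "twist": [0, 0, 0], "jaw": 1},
    {"offset": [1, -1, 0], "twist": [0, 0, 0], "jaw": 1},
    {"offset": [1, -1, 0], "twist": [0, 0, 0], "jaw": 1},
    {"offset": [1, -1, 0], "twist": [0, 0, 0], "jaw": 1},
  ],
)

```text
time_s: 27.8
position: [0.6091, 0.1453, 0.3447]
eef_rot: [0.941, 0.338, 0.0, -0.0]
force: [-0.1, -0.0, -0.5]
grip_width: 0.0855
finger_force: 0.0
```

```bash
python3 chk.py
```

```text
top floor 0.069
puck along/across mm [105.4   2.6] mid [105.3   1.9] top 0.1019
puck along/across mm [33.9  1.5] mid [33.8  2. ] top 0.0958
puck along/across mm [-31.3   2. ] mid [-31.8   2.1] top 0.0994
puck along/across mm [-102.3    1.2] mid [-103.     0.7] top 0.0971
floor along [-0.1372  0.147 ] across [-0.0354  0.0359]
scene floor 0.0722
puck along/across mm [103.7   2.4] mid [105.2   2. ] top 0.1003
puck along/across mm [33.3  2.6] mid [32.8  2.4] top 0.0953
puck along/across mm [-33.   2.] mid [-31.8   2.1] top 0.0985
puck along/across mm [-103.     0.6] mid [-1.023e+02  1.000e-01] top 0.0961
floor along [-0.1388  0.1371] across [-0.0327  0.0334]
```

View pics/scene1.png

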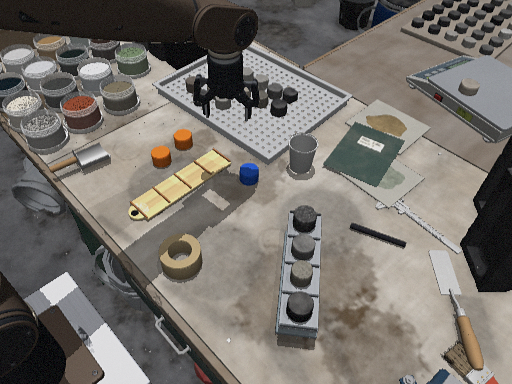

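All four pucks stand upright in the tray, at (300,303), (301,273), (303,246) and (305,217), each within about 4 mm of its slot centre. The rack is empty, the cup is where it was, and the gripper is clear.

```bash
python3 -c "
from bench import *
print(job_done())"
```

```text
the job is handed in; nothing more can be done
None
```

All four pucks were moved in reverse order and stand upright in the tray, each within about 4 mm of its slot centre by the last camera check, with the cup undisturbed, and the job was handed in at about 28 s (no verdict was returned).

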